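# Raise a plaster mould frame by a bonded course and clamp it

## Task

Raise the wooden mould frame round the upturned pot by one course: lay the two loose L-shaped bars flat on the lower course, flush with its walls, but turned a quarter against it, so that each corner of an upper bar covers a joint of the lower course and no two joints line up. Then turn the hold-down clockwise until its foot bears tight on the joint of the two upper bars, on both of them. Do not shift the lower course, and leave the rubber kidney and the ring cutter on the board where they lie.

Things in the scene. Friction and masses are not known exactly. Their poses are not given: they have to be found in the camera images.
- bar_1: loose flat L-shaped bar of plain wood lying on the table, 30 mm high, legs 22 mm wide, two dowel ends on its corner. Outer lengths, corner included: long leg 150, short leg 125 mm. About 0.14 kg. Origin: underside, middle of the 150 mm square it half encloses; outer corner at (75, 75) mm; long leg from there to -y (centre line x = 64), short leg to -x (centre line y = 64)
- bar_2: second loose bar for the upper course, same shape and frame as bar_1, farther left on the table
- bar_1_elbow (a point): bar_1: centre of its corner, half-way up (15 mm over its underside), at (64, 64) mm in its frame; orientation as the bar's
- bar_1_long (a point): bar_1: point on the centre line of the long leg, half-way up, 44 mm from the corner centre, at (64, 20) mm in its frame; a place to grip across the 22 mm width near the balance
- bar_1_short (a point): bar_1: point on the centre line of the short leg, half-way up, 46 mm from the corner centre, at (18, 64) mm in its frame; another place to grip across the 22 mm width
- bar_2_elbow (a point): bar_2: centre of its corner, half-way up (15 mm over its underside), at (64, 64) mm in its frame; orientation as the bar's
- bar_2_long (a point): bar_2: point on the centre line of the long leg, half-way up, 44 mm from the corner centre, at (64, 20) mm in its frame; a place to grip across the 22 mm width near the balance
- bar_2_short (a point): bar_2: point on the centre line of the short leg, half-way up, 46 mm from the corner centre, at (18, 64) mm in its frame; another place to grip across the 22 mm width
- low_1: bar of the lower course, lying loose on the board, its corner near-left in the frame; shape and frame as bar_1. Origin: its underside, over the board at the middle of the frame; turned +90 degrees against base
- low_2: bar of the lower course, lying loose on the board, its corner far-right in the frame; shape and frame as bar_1. Origin: its underside, over the board at the middle of the frame; turned -90 degrees against base
- base: casting board: stained ply 270 x 380 x 10 mm, fixed, with an upturned terracotta pot (68 wide, 42 high) stuck down in the middle of the frame. Origin: under the frame's middle, at table height; x away from the robot, y left at zero yaw. Frame walls: centre lines at x = +-64, y = +-64 mm. Heights over the table: board top 10, lower course top 40, laid upper course top 70
- frame_middle (a point): middle of the frame on the board's top, axes as base. Lower bars low_1, low_2 stand at +90 and -90 deg against base, origins here. In bond, the upper bars have their origins over this point at 0 and 180 deg: corner centres at (64, 64) and (-64, -64) mm, over the lower joints. Each butt joint has 3 mm of play; the bars' edges are rounded by 2 mm
- clamp (a joint): quarter-turn hold-down (arm on an upright stud, at (85, -118) mm in base, beyond the far-right corner). 0 = parked clear of the frame; grows clockwise from above; starts at 0 to 0.25. The arm sinks 5 mm per rad; its foot meets a full upper course at about 1.40 rad, is tight from about 1.55, and the helix ends at 1.70. 0.08 N m of friction: stays where left; tight takes about 0.3 N m
- clamp_handle (a point): centre of the hold-down's handle, on the stud's axis: an upright black bar 56 long, 14 thick, 26 mm high (top 13 mm over this point, about 126 mm over the table when parked; sinks with the arm). Its x axis lies along the bar and along the arm, from stud to foot
- clamp_toe (a point): middle of the foot's underside at the arm's end, 64 mm from the stud's axis: a cross bar 42 mm wide with two round rubber pads (15 mm wide, 12.5 mm to either side), one for each upper bar at their joint
- clamp_arm: the steel arm, 22 mm wide, 16 mm thick with its pad, turning with the handle; origin on the stud's axis at the pad's underside, x towards the foot
- rubber_kidney: bystander: red rubber kidney, 43x84x8 mm, lying on the right part of the board; origin at its underside
- ring_cutter: bystander: small steel ring cutter, 48 mm wide, 22 mm high, on the right part of the board; origin at its underside

How it is judged:
By the outcome, as a careful person would: the job done as asked, in the order asked, and still so for the second after the job is handed in, with the robot touching nothing.
It also fails if it takes over 72 s, if anything falls off the work surface, if the arm or the gripper's body presses on something with over 40 N, if the wrist force passes 120 N, or if a joint passes its speed limit or range.

## Robot

A 7-joint arm with a two-finger parallel gripper is mounted at the origin on the work surface; the furniture and walls round the work are solid. World frame = base frame: x ahead of the robot, y to its left, z up, the work surface at z = 0. Lengths are in m, angles in rad, forces in N, time in s.
With the tool pointing down it reaches from about 0.425 to 0.8 m from the base axis. Payload 8.3 kg.
Tool frame: the origin (TCP) lies between the finger pads; the fingertips stand 25 mm ahead of it and the grasp point (between the pads) lies 6 mm ahead of it; z points along the fingers, y is the line along which they close (so a half turn about z gives the same grasp; the last joint's range is limited). The gripper opens to 85 mm and grips with 20 to 120 N. Pads are 22 mm wide; open, the fingers measure 114 mm over their backs; the gripper's body (76 mm by 85 mm) begins 54 mm behind the grasp point. The pads swing forward as they close: fully open they stand 13 mm farther back than shut.
Start: joints at [-1.225, 0.383, 0.016, 1.37, -0.006, 1.388, -0.046], TCP at [0.248, 0.574, 0.226] pointing down, gripper open.
Joint ranges: [-2.95, 2.95], [-0.25, 2.06], [-1.52, 1.56], [0.18, 2.33], [-1.44, 4.58], [0.02, 2.06], [-3.01, 3.01]. Speed limits (rad/s): [2.39, 2.39, 3.01, 3.01, 3.14, 3.14, 3.14].

## Interface

Orientations are given as a unit quaternion [x, y, z, w].
In Python, from plant import manip gives the robot as it stands.
- The arm moves only by the tool step_arm, never from a script. Its argument "plan" is a list of rows, each an object with "translation": the shift along the world's x, y, z scaled (see below), a list of three; "angular": the turn, a rotation vector about the world's x, y, z scaled (see below), a list of three; "hand": the opening, from 0 (shut) to 1 (fully open). In form: [{"translation": [tx, ty, tz], "angular": [rx, ry, rz], "hand": hand}, ...]. A call has exactly 8 rows; each row is the pose to reach, as a shift and turn from the pose commanded when the call began; what a row does not reach only later rows make up. The controller multiplies each number of a shift by 30 cm and each number of a turn by 90 degrees. A row lasts 1/12 s, in which the tool goes at most 41.7 mm and 7.16 degrees, less where a joint would pass 70% of its speed; a pose out of reach is approached as far as the arm can. A call with a number of a shift or a turn outside -1 to 1 is refused whole. A call with a gripper value outside its range is refused whole. The fingers move at their own pace and stop on an object; the grip force is fixed at half the most. Time passes only in rows, so rows that repeat a pose let the fingers close, or fill a call up. It gives the time, the measured TCP pose, the force, the opening and the grip force at its end, in the units of the state.
- manip.get_state(): the state, without advancing time (a new reading comes with each control period).
- manip.grab_frame(name): name is "scene" or "top" or "wrist"; returns a dict with "frame" (420x560x3 uint8, red, green, blue), "intrinsics" (3x3 intrinsics, pixels), "view" (4x4, takes a point from world to camera coordinates). Camera axes: x right, y up, looking along -z (the intrinsics and any distortion apply to the point x, -y, -z); pixel columns grow to the right and rows downward; lengths in m; the calibration is good to about 2 mm. A picture is of the moment at which its call begins. There is no depth.
- manip.job_done(): hands the job in; it is judged then, once.
The state is a dict: "t": time; "joints": joint angles; "qvel": joint speeds; "effort": joint torques, N m; "position": TCP position; "tool_rot": TCP orientation; "ft_force": force on the tool from outside, world axes, zero at the start; "torque": the same for the moment, N m; "opening": finger opening in m; "gripper_force": force on a finger pad.
Only numpy, scipy, OpenCV 4.12 (cv2) and the standard library are available. Lean on these libraries where they do the work, as an engineer would, in place of code of your own. Each camera call takes 0.05 s, during which the arm holds its last target. There are 200 camera calls.

## Working session

There is one attempt and no reset: what is moved stays moved. The work goes in short steps, Python scripts to look and compute and a tool call to move; the robot and the scene stay as the last step left them, time stands still between calls to the robot, and variables do not carry over. Pictures are saved under pics/ and viewed, at most 10 in all, crops included, and the job is handed in when it is done.

Besides the shell and the picture viewer there is one more tool, called after "Call:" in YAML: its name, and indented under it one key for each argument. step_arm: Moves the arm, as the interface text tells. Its arguments: {"type":"object","properties":{"plan":{"type":"array"}},"required":["plan"]}

```bash
mkdir -p pics
cat > h.py <<'E'
import numpy as np,cv2
from plant import manip
def grab(n,save=None):
    f=manip.grab_frame(n)
    if save: cv2.imwrite('pics/'+save,cv2.cvtColor(f['frame'],cv2.COLOR_RGB2BGR))
    return f
def ray(f,px,z):
    K=np.array(f['intrinsics']);V=np.array(f['view']);R=V[:3,:3];c=-R.T@V[:3,3]
    px=np.atleast_2d(px).astype(float)
    d=np.c_[(px[:,0]-K[0,2])/K[0,0],-(px[:,1]-K[1,2])/K[1,1],-np.ones(len(px))]@R
    return c+d*((z-c[2])/d[:,2])[:,None]
def proj(f,P):
    K=np.array(f['intrinsics']);V=np.array(f['view'])
    q=np.atleast_2d(P)@V[:3,:3].T+V[:3,3]
    return np.c_[K[0,0]*q[:,0]/-q[:,2]+K[0,2],K[1,1]*-q[:,1]/-q[:,2]+K[1,2]]
E
python3 - <<'E'
from h import *
print({k:np.round(v,3) for k,v in manip.get_state().items()})
fs=[grab(n,n+'0.png') for n in('scene','top')]
for f in fs: print(f['intrinsics'],np.round(f['view'],3),[k for k in f])
E
```

```text
{'t': np.float64(0.0), 'joints': array([-1.225,  0.384,  0.016,  1.371, -0.006,  1.388, -0.047]), 'qvel': array([ 0.001, -0.001,  0.   ,  0.001, -0.   ,  0.   , -0.001]), 'effort': array([ 1.0000e-03, -6.2759e+01,  8.4500e-01, -3.7182e+01,  1.7000e-02,
        1.4000e-02,  0.0000e+00]), 'position': array([0.248, 0.573, 0.225]), 'tool_rot': array([ 0.203,  0.979, -0.001, -0.   ]), 'ft_force': array([ 0.715,  0.033, -0.131]), 'torque': array([-0.001,  0.032, -0.008]), 'gripper_force': np.float64(0.0), 'opening': np.float64(0.085)}
[[480.01274675   0.         280.07591711]
 [  0.         480.01274675 205.27433446]
 [  0.           0.           1.        ]] [[ 0.709 -0.705  0.024 -0.319]
 [ 0.394  0.425  0.815 -0.254]
 [-0.585 -0.569  0.578 -0.973]
 [ 0.     0.     0.     1.   ]] ['frame', 'intrinsics', 'view']
[[379.4547181    0.         279.76236554]
 [  0.         379.4547181  212.20480086]
 [  0.           0.           1.        ]] [[-0.000e+00 -1.000e+00 -6.000e-03  2.000e-02]
 [ 9.900e-01 -1.000e-03  1.420e-01 -4.700e-01]
 [-1.420e-01 -6.000e-03  9.900e-01 -1.095e+00]
 [ 0.000e+00  0.000e+00  0.000e+00  1.000e+00]] ['frame', 'intrinsics', 'view']
```

View pics/top0.png

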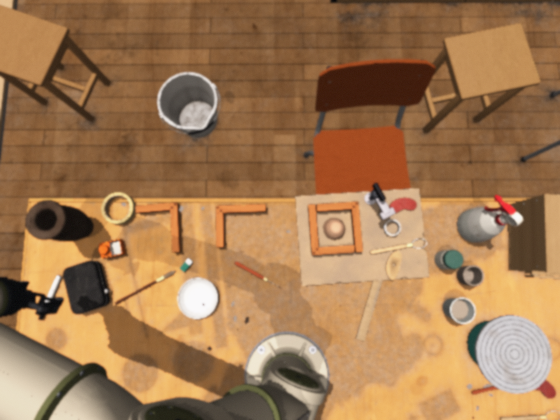

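View pics/scene0.png

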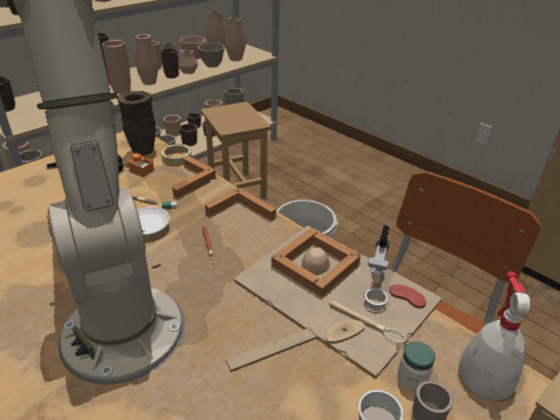

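The top view shows bar_1 with its corner at about (218,207) and its legs running right and down. bar_2's corner is at about (178,207), with legs running left and down. The frame is centred near (335,229) and the black clamp handle is near (377,192). The scene view agrees. Next I measure.

Run:
```python
from h import *
f=grab('top');im=f['frame'];hsv=cv2.cvtColor(im,cv2.COLOR_RGB2HSV)
for p in[(222,230),(250,209),(330,207),(177,230),(336,250),(340,270),(270,230)]: print(p,im[p[1],p[0]],hsv[p[1],p[0]])
m=cv2.inRange(hsv,(4,165,90),(13,255,235)); m[:195]=0;m[270:]=0;m[:,:130]=0;m[:,370:]=0
n,l,s,c=cv2.connectedComponentsWithStats(m)
for i in range(1,n):
    if s[i,4]<300: continue
    cs,_=cv2.findContours((l==i).astype(np.uint8),cv2.RETR_EXTERNAL,cv2.CHAIN_APPROX_NONE)
    z=.04 if s[i,0]>300 else .03
    a=cv2.approxPolyDP(cs[0],4,True)[:,0]
    print(s[i],'\n',np.c_[a,np.round(ray(f,a,z)[:,:2]*1000,0)].tolist())
    print('hull rect',cv2.minAreaRect(ray(f,cs[0][:,0],z)[:,:2].astype(np.float32)*1000))
big=cv2.resize(im[180:290,130:430],None,fx=2.6,fy=2.6,interpolation=cv2.INTER_CUBIC)
mm=cv2.resize(m[180:290,130:430],None,fx=2.6,fy=2.6)
cv2.imwrite('pics/z.png',np.vstack([big[...,::-1],cv2.cvtColor(mm,cv2.COLOR_GRAY2BGR)]))
```

```text
(222, 230) [214 129  69] [ 12 173 214]
(250, 209) [231 145  78] [ 13 169 231]
(330, 207) [230 144  77] [ 13 170 230]
(177, 230) [208 125  67] [ 12 173 208]
(336, 250) [227 141  76] [ 13 170 227]
(340, 270) [211 178 144] [ 15  81 211]
(270, 230) [209 159 111] [ 15 120 209]
[136 202  44  51 637] 
 [[136.0, 206.0, 490.0, 451.0], [136.0, 212.0, 472.0, 450.0], [171.0, 212.0, 471.0, 345.0], [172.0, 250.0, 358.0, 338.0], [178.0, 252.0, 353.0, 320.0], [178.0, 204.0, 496.0, 325.0]]
hull rect ((422.9705810546875, 382.6517028808594), (150.42897033691406, 126.3651351928711), 4.5147905349731445)
[309 203  53  52 993] 
 [[356.0, 203.0, 496.0, -206.0], [309.0, 206.0, 487.0, -67.0], [313.0, 253.0, 349.0, -77.0], [360.0, 250.0, 358.0, -214.0]]
hull rect ((421.9122619628906, -140.97915649414062), (144.31724548339844, 142.5298309326172), 4.070269584655762)
[216 204  50  44 591] 
 [[264.0, 205.0, 492.0, 67.0], [218.0, 206.0, 489.0, 205.0], [217.0, 246.0, 370.0, 205.0], [224.0, 244.0, 376.0, 185.0], [224.0, 213.0, 468.0, 186.0], [264.0, 211.0, 474.0, 67.0]]
hull rect ((431.9753723144531, 135.37109375), (123.17080688476562, 148.4460906982422), 3.3339149951934814)
```

View pics/z.png

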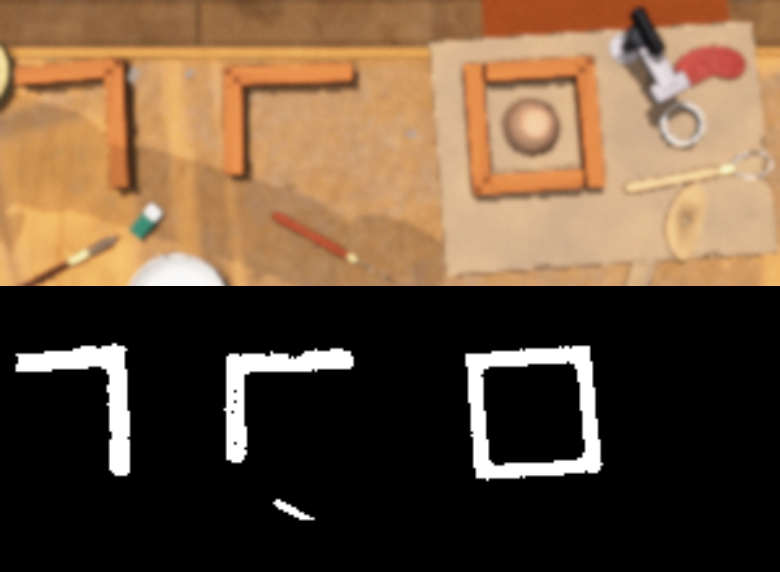

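The frame middle is near (0.422,-0.141) at about +4°. bar_1 is at about 0–3° and bar_2 at about -87°. I'll move above bar_1's long leg and look from close by.

Call:
step_arm:
  plan:
    - {"translation":[0.5,-0.9,0],"angular":[0,0,-0.62],"hand":1}
    - {"translation":[0.5,-0.9,0],"angular":[0,0,-0.62],"hand":1}
    - {"translation":[0.5,-0.9,0],"angular":[0,0,-0.62],"hand":1}
    - {"translation":[0.5,-0.9,0],"angular":[0,0,-0.62],"hand":1}
    - {"translation":[0.5,-0.9,0],"angular":[0,0,-0.62],"hand":1}
    - {"translation":[0.5,-0.9,0],"angular":[0,0,-0.62],"hand":1}
    - {"translation":[0.5,-0.9,0],"angular":[0,0,-0.62],"hand":1}
    - {"translation":[0.5,-0.9,0],"angular":[0,0,-0.62],"hand":1}

```text
t: 0.82
position: [0.4015, 0.2974, 0.2258]
tool_rot: [0.643, 0.766, -0.0, 0.001]
ft_force: [0.9, -0.2, -0.6]
opening: 0.0854
gripper_force: 0.0
```

Call:
step_arm:
  plan:
    - {"translation":[0.27,-0.51,-0.2],"angular":[0,0,-0.1],"hand":1}
    - {"translation":[0.27,-0.51,-0.2],"angular":[0,0,-0.1],"hand":1}
    - {"translation":[0.27,-0.51,-0.2],"angular":[0,0,-0.1],"hand":1}
    - {"translation":[0.27,-0.51,-0.2],"angular":[0,0,-0.1],"hand":1}
    - {"translation":[0.27,-0.51,-0.2],"angular":[0,0,-0.1],"hand":1}
    - {"translation":[0.27,-0.51,-0.2],"angular":[0,0,-0.1],"hand":1}
    - {"translation":[0.27,-0.51,-0.2],"angular":[0,0,-0.1],"hand":1}
    - {"translation":[0.27,-0.51,-0.2],"angular":[0,0,-0.1],"hand":1}

```text
t: 1.48
position: [0.479, 0.1516, 0.1657]
tool_rot: [0.696, 0.718, 0.0, -0.0]
ft_force: [-0.1, 0.3, 0.3]
opening: 0.0856
gripper_force: 0.0
```

```bash
cat >> h.py <<'E'
def st():
    s=manip.get_state();x,y,z,w=s['tool_rot']
    yaw=np.degrees(np.arctan2(1-2*(x*x+z*z),2*(x*y-z*w)))
    tz=[2*(x*z+y*w),2*(y*z-x*w)]
    print('t %.2f'%s['t'],'pos',np.round(s['position'],4),'yaw_y %.2f'%yaw,'tilt',np.round(tz,3),'op %.4f'%s['opening'],'gf %.1f'%s['gripper_force'],'F',np.round(s['ft_force'],1),'T',np.round(s['torque'],2),'j',np.round(s['joints'],2))
def wood(im):
    return cv2.inRange(cv2.cvtColor(im,cv2.COLOR_RGB2HSV),(4,150,60),(15,255,250))
E
python3 - <<'E'
from h import *
st();f=grab('wrist','w1.png');print(f['intrinsics'],np.round(f['view'],3))
E
```

```text
t 1.48 pos [0.479  0.1516 0.1657] yaw_y 1.84 tilt [-0.  0.] op 0.0856 gf 0.0 F [-0.1  0.3  0.3] T [-0.    0.03  0.02] j [-0.76  0.16  0.44  1.81 -0.07  1.19 -0.27]
[[314.08730938   0.         280.08509906]
 [  0.         314.08730938 209.60573104]
 [  0.           0.           1.        ]] [[ 0.999  0.032  0.001 -0.483]
 [-0.03   0.963 -0.267 -0.114]
 [-0.01   0.267  0.964 -0.357]
 [ 0.     0.     0.     1.   ]]
```

View pics/w1.png

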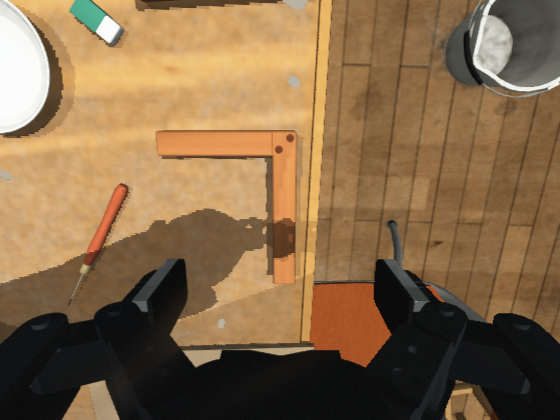

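The wrist view shows bar_1 with its corner at (297,131), the long leg down to (284,283) and the short leg left to (157,144). I'll measure it at z=0.03.

```bash
cat >> h.py <<'E'
def barcheck(f,m,z,o,yaw):
    """edge offsets of a bar near pose (o,yaw deg): mask contour points in bar frame, mm"""
    cs,_=cv2.findContours(m,cv2.RETR_LIST,cv2.CHAIN_APPROX_NONE)
    P=ray(f,np.vstack(cs)[:,0],z)[:,:2]-o;a=np.radians(yaw);R=np.array([[np.cos(a),-np.sin(a)],[np.sin(a),np.cos(a)]])
    q=P@R*1000
    def line(sel,ax,nm):
        s=q[sel]
        if len(s)<8: print(nm,'few');return
        p=cv2.fitLine(s.astype(np.float32),cv2.DIST_HUBER,0,.01,.01).ravel()
        d=p[:2]*np.sign(p[1-ax]);ang=np.degrees(np.arctan2(d[ax],d[1-ax]))*(1 if ax else -1)
        print(nm,'%.1f'%np.median(s[:,ax]),'yaw err %.1f'%ang,len(s))
    X,Y=q.T
    for c in(75,53): line((abs(X-c)<7)&(Y>-65)&(Y<48),0,'long edge x=%d'%c)
    for c in(75,53): line((abs(Y-c)<7)&(X>-40)&(X<48),1,'short edge y=%d'%c)
    line((abs(Y+75)<8)&(abs(X-64)<7),1,'long end y=-75');line((abs(X+50)<8)&(abs(Y-64)<7),0,'short end x=-50')
E
python3 - <<'E'
from h import *
f=grab('wrist');m=wood(f['frame']);m[320:]=0;m[:,:150]=0;m[:,304:]=0;m[:120]=0
barcheck(f,m,.03,np.array([.4145,.131]),1.5)
E
```

```text
long edge x=75 78.7 yaw err 0.4 112
long edge x=53 58.3 yaw err 0.0 112
short edge y=75 80.3 yaw err 0.4 100
short edge y=53 58.7 yaw err 0.4 98
long end y=-75 -67.4 yaw err 0.3 12
short end x=-50 -44.4 yaw err 5.9 16
```

Call:
step_arm:
  plan:
    - {"translation":[0.012,0.025,-0.1],"angular":[0,0,0],"hand":1}
    - {"translation":[0.012,0.025,-0.2],"angular":[0,0,0],"hand":1}
    - {"translation":[0.012,0.025,-0.3],"angular":[0,0,0],"hand":1}
    - {"translation":[0.012,0.025,-0.37],"angular":[0,0,0],"hand":1}
    - {"translation":[0.012,0.025,-0.42],"angular":[0,0,0],"hand":1}
    - {"translation":[0.012,0.025,-0.452],"angular":[0,0,0],"hand":1}
    - {"translation":[0.012,0.025,-0.452],"angular":[0,0,0],"hand":1}
    - {"translation":[0.012,0.025,-0.452],"angular":[0,0,0],"hand":0.5}

```text
t: 2.25
position: [0.483, 0.1587, 0.0303]
tool_rot: [0.696, 0.718, 0.0, -0.0]
ft_force: [-0.7, 0.4, 0.4]
opening: 0.0754
gripper_force: 0.0
```

Call:
step_arm:
  plan:
    - {"translation":[0,0,0],"angular":[0,0,0],"hand":0}
    - {"translation":[0,0,0],"angular":[0,0,0],"hand":0}
    - {"translation":[0,0,0],"angular":[0,0,0],"hand":0}
    - {"translation":[0,0,0],"angular":[0,0,0],"hand":0}
    - {"translation":[0,0,0],"angular":[0,0,0],"hand":0}
    - {"translation":[0,0,0],"angular":[0,0,0],"hand":0}
    - {"translation":[0,0,0],"angular":[0,0,0],"hand":0}
    - {"translation":[0,0,0],"angular":[0,0,0],"hand":0}

```text
t: 2.92
position: [0.483, 0.158, 0.03]
tool_rot: [0.696, 0.718, 0.0, -0.0]
ft_force: [-0.9, 0.6, -0.8]
opening: -0.0002
gripper_force: 0.0
```

Run:
```python
from h import *
st()
```

```text
t 2.92 pos [0.483 0.158 0.03 ] yaw_y 1.78 tilt [-0.  0.] op -0.0002 gf 0.0 F [-0.9  0.6 -0.8] T [-0.02  0.   -0.  ] j [-0.73  0.34  0.41  1.93 -0.17  0.9  -0.2 ]
```

The gripper closed on nothing, so I need a look.

Run:
```python
from h import *
f=grab('wrist','w2.png');g=grab('scene')
a=f['frame'];b=g['frame'][130:300,120:400]
b=cv2.resize(b,None,fx=2,fy=2)
o=np.zeros((340+260,560,3),np.uint8);o[:340]=b;o[340:,:346]=cv2.resize(a,(346,260))
cv2.imwrite('pics/c2.png',o[...,::-1])
```

```text
(no output)
```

View pics/c2.png

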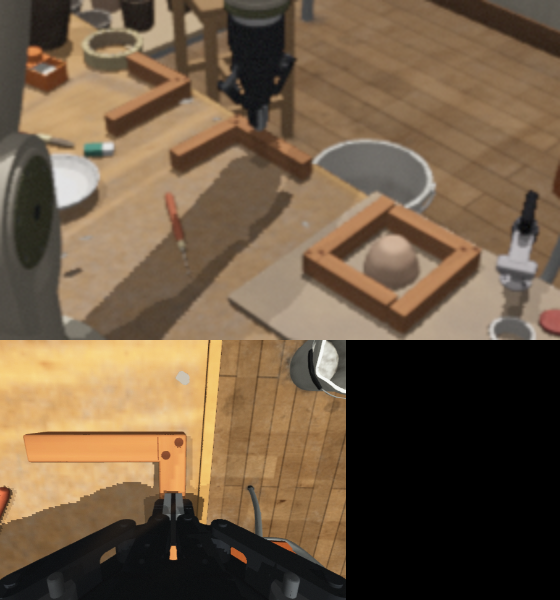

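Run:
```python
from h import *
g=grab('scene');f=grab('wrist')
print('proj tip z5,30,55',proj(g,[[.483,.158,z] for z in(.005,.03,.055)]).round(0).tolist())
print('wrist proj',proj(f,[[.483,.158,z] for z in(.005,.03,.055)]).round(0).tolist())
print('corner bar1 scene',proj(g,[[.4915,.2145,.03]]))
V=f['view'];print(-V[:3,:3].T@V[:3,3])
c=f['frame'][200:420,160:400];d=g['frame'][170:230,200:300]
o=np.zeros((440,800,3),np.uint8);o[:,:480]=cv2.resize(c,(480,440));o[:192,480:]=cv2.resize(d,(320,192))
cv2.imwrite('pics/c3.png',o[...,::-1])
```

```text
proj tip z5,30,55 [[249.0, 203.0], [249.0, 195.0], [249.0, 188.0]]
wrist proj [[281.0, 243.0], [281.0, 261.0], [281.0, 285.0]]
corner bar1 scene [[237.60382263 185.85295348]]
[0.48031107 0.2267342  0.17857471]
```

View pics/c3.png

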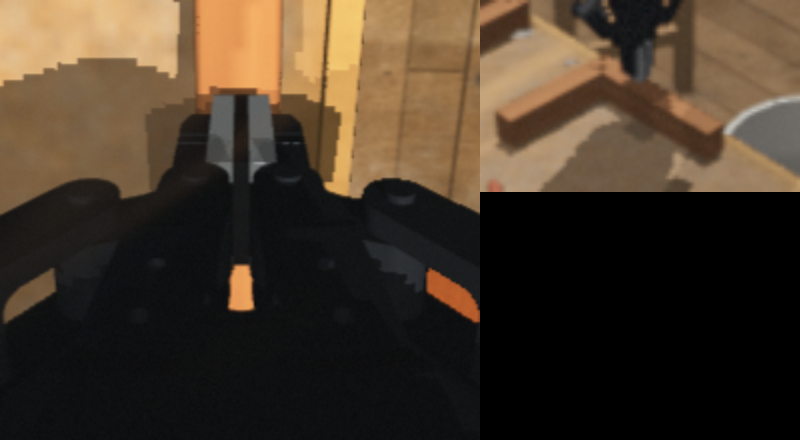

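The closed fingertips seem to sit on top of the bar, not around it. I'll lift 60 mm while still closed and measure where the tip really is.

Call:
step_arm:
  plan:
    - {"translation":[0,0,0.05],"angular":[0,0,0],"hand":0}
    - {"translation":[0,0,0.1],"angular":[0,0,0],"hand":0}
    - {"translation":[0,0,0.15],"angular":[0,0,0],"hand":0}
    - {"translation":[0,0,0.2],"angular":[0,0,0],"hand":0}
    - {"translation":[0,0,0.2],"angular":[0,0,0],"hand":0}
    - {"translation":[0,0,0.2],"angular":[0,0,0],"hand":0}
    - {"translation":[0,0,0.2],"angular":[0,0,0],"hand":0}
    - {"translation":[0,0,0.2],"angular":[0,0,0],"hand":0}

```text
t: 3.78
position: [0.4823, 0.1578, 0.089]
tool_rot: [0.696, 0.718, -0.001, -0.0]
ft_force: [0.3, 1.0, -0.6]
opening: 0.0001
gripper_force: 0.0
```

Run:
```python
from h import *
st();g=grab('scene');f=grab('wrist')
T=[[.483,.158,z] for z in(.065,.09,.115)]
print('proj tip,tcp,..',proj(g,T).round(0).tolist())
print('wrist proj',proj(f,T).round(0).tolist())
m=wood(f['frame']);m[225:]=0;m[:,:20]=0;m[:,320:]=0;m[:100]=0
c=f['frame'][60:420,60:480];d=g['frame'][140:240,180:300]
o=np.zeros((600,800,3),np.uint8);o[:360,:420]=c;o[:317,420:]=cv2.resize(d,(380,317));o[360:,:320]=cv2.cvtColor(cv2.resize(m,(320,240)),cv2.COLOR_GRAY2RGB)
cv2.imwrite('pics/c4.png',o[...,::-1])
barcheck(f,m,.03,np.array([.419,.137]),1.8)
```

```text
t 3.78 pos [0.4823 0.1578 0.089 ] yaw_y 1.79 tilt [-0.002 -0.001] op 0.0001 gf 0.0 F [ 0.3  1.  -0.6] T [-0.03 -0.05  0.01] j [-0.75  0.26  0.43  1.88 -0.13  1.03 -0.24]
proj tip,tcp,.. [[248.0, 185.0], [248.0, 177.0], [248.0, 169.0]]
wrist proj [[282.0, 243.0], [282.0, 261.0], [282.0, 286.0]]
long edge x=75 72.4 yaw err -7.8 125
long edge x=53 53.4 yaw err -0.8 50
short edge y=75 75.2 yaw err -1.7 198
short edge y=53 55.8 yaw err -1.3 605
long end y=-75 few
short end x=-50 -48.6 yaw err 13.1 38
```

View pics/c4.png

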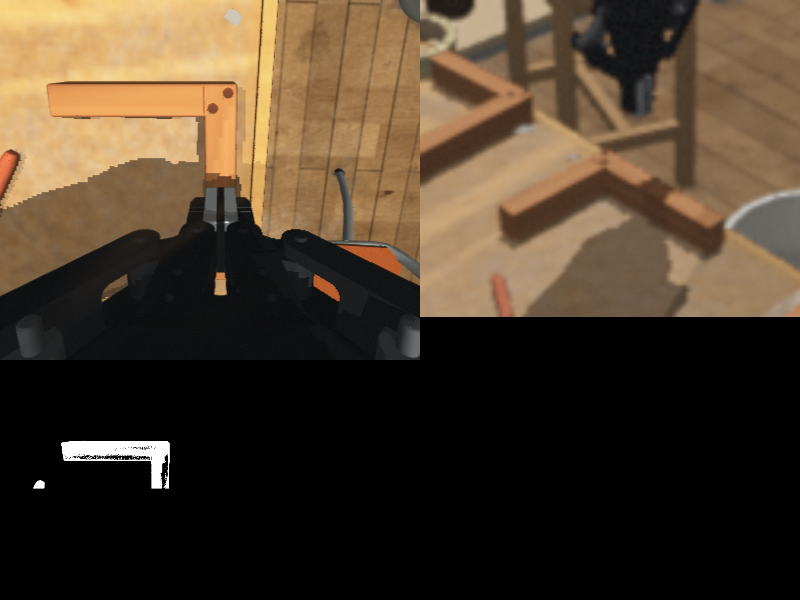

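The scene puts the closed tip at about z=0.095 while the TCP reads 0.089. So the tips stand about 5 mm above the reported TCP instead of 25 mm ahead, and I must go about 30 mm lower. bar_1 has not moved. I'll open, descend to TCP z≈0 and check the force.

Call:
step_arm:
  plan:
    - {"translation":[0,0,0],"angular":[0,0,0],"hand":1}
    - {"translation":[0,0,0],"angular":[0,0,0],"hand":1}
    - {"translation":[0,0,0],"angular":[0,0,0],"hand":1}
    - {"translation":[0,0,0],"angular":[0,0,0],"hand":1}
    - {"translation":[0,0,-0.06],"angular":[0,0,0],"hand":1}
    - {"translation":[0,0,-0.12],"angular":[0,0,0],"hand":1}
    - {"translation":[0,0,-0.17],"angular":[0,0,0],"hand":1}
    - {"translation":[0,0,-0.2],"angular":[0,0,0],"hand":1}

```text
t: 4.55
position: [0.4822, 0.1578, 0.0285]
tool_rot: [0.696, 0.718, -0.001, -0.0]
ft_force: [-0.4, 0.4, -0.5]
opening: 0.0853
gripper_force: 0.0
```

Call:
step_arm:
  plan:
    - {"translation":[0,0,-0.02],"angular":[0,0,0],"hand":1}
    - {"translation":[0,0,-0.04],"angular":[0,0,0],"hand":1}
    - {"translation":[0,0,-0.055],"angular":[0,0,0],"hand":1}
    - {"translation":[0,0,-0.07],"angular":[0,0,0],"hand":1}
    - {"translation":[0,0,-0.07],"angular":[0,0,0],"hand":1}
    - {"translation":[0,0,-0.07],"angular":[0,0,0],"hand":1}
    - {"translation":[0,0,-0.07],"angular":[0,0,0],"hand":1}
    - {"translation":[0,0,-0.07],"angular":[0,0,0],"hand":1}

```text
t: 5.22
position: [0.4833, 0.1581, 0.0094]
tool_rot: [0.696, 0.718, 0.0, 0.0]
ft_force: [-0.7, 0.5, 0.5]
opening: 0.0855
gripper_force: 0.0
```

Run:
```python
from h import *
st();g=grab('scene');
d=g['frame'][120:240,180:300]
cv2.imwrite('pics/c5.png',cv2.resize(d,(600,600))[...,::-1])
```

```text
t 5.22 pos [0.4833 0.1581 0.0094] yaw_y 1.78 tilt [0.001 0.   ] op 0.0855 gf 0.0 F [-0.7  0.5  0.5] T [-0.03 -0.04 -0.03] j [-0.72  0.38  0.4   1.95 -0.19  0.85 -0.18]
```

View pics/c5.png

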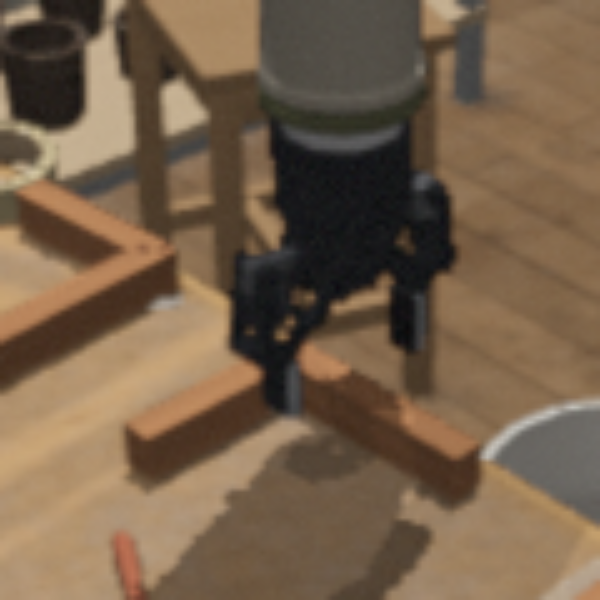

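Seen in the scene, the open fingertips straddle the long leg but are still well above the table. I'll go about 12 mm lower and close.

Call:
step_arm:
  plan:
    - {"translation":[0,0,-0.02],"angular":[0,0,0],"hand":1}
    - {"translation":[0,0,-0.04],"angular":[0,0,0],"hand":0.4}
    - {"translation":[0,0,-0.04],"angular":[0,0,0],"hand":0}
    - {"translation":[0,0,-0.04],"angular":[0,0,0],"hand":0}
    - {"translation":[0,0,-0.04],"angular":[0,0,0],"hand":0}
    - {"translation":[0,0,-0.04],"angular":[0,0,0],"hand":0}
    - {"translation":[0,0,-0.04],"angular":[0,0,0],"hand":0}
    - {"translation":[0,0,-0.04],"angular":[0,0,0],"hand":0}

```text
t: 5.93
position: [0.4833, 0.1581, -0.0028]
tool_rot: [0.696, 0.718, 0.0, 0.0]
ft_force: [-0.5, -0.3, 0.7]
opening: 0.021
gripper_force: 59.6
```

Run:
```python
from h import *
st()
```

```text
t 5.93 pos [ 0.4833  0.1581 -0.0028] yaw_y 1.78 tilt [0.001 0.   ] op 0.0210 gf 59.6 F [-0.5 -0.3  0.7] T [0.01 0.03 0.01] j [-0.71  0.4   0.4   1.95 -0.2   0.83 -0.17]
```

bar_1 is gripped squarely: 21 mm opening, 60 N, no stress. Before carrying it I'll refine the frame pose from the first top picture, using bar_1 as a check on bias.

Run:
```python
from h import *
f=grab('top');im=cv2.imread('pics/top0.png')[...,::-1].copy()
hsv=cv2.cvtColor(im,cv2.COLOR_RGB2HSV)
m=cv2.inRange(hsv,(4,150,90),(14,255,250)); m[:195]=0;m[265:]=0;m[:,:130]=0;m[:,368:]=0
n,l,s,c=cv2.connectedComponentsWithStats(m)
for i in range(1,n):
    if s[i,4]<400: continue
    z=.04 if s[i,0]>300 else .03
    v,u=np.nonzero(l==i)
    P=ray(f,np.c_[u,v],z)[:,:2]*1000
    print('centroid',P.mean(0).round(1),'area',s[i,4])
    if z==.04: 
        C=np.cov(P.T);r=cv2.minAreaRect(P.astype(np.float32));print(r)
        o=P.mean(0)/1000
        for k in range(4): print('edges, rot',4+90*k);barcheck(f,(l==i).astype(np.uint8)*255,.04,o,4+90*k)
def cen(o,y):
    a=np.radians(y);return (o+np.array([[np.cos(a),-np.sin(a)],[np.sin(a),np.cos(a)]])@[38.6,26]).round(1)
print('bar1 by wrist',cen(np.array([419,137]),1.7))
```

```text
centroid [449.8 361.7] area 769
centroid [454.9 161.5] area 758
centroid [ 422.2 -142.1] area 1218
((422.1892395019531, -141.30137634277344), (147.59695434570312, 146.5719757080078), 3.686602830886841)
edges, rot 4
long edge x=75 72.4 yaw err -0.4 38
long edge x=53 53.2 yaw err -0.2 35
short edge y=75 72.8 yaw err -0.2 30
short edge y=53 55.7 yaw err -0.1 29
long end y=-75 few
short end x=-50 few
edges, rot 94
long edge x=75 72.6 yaw err -0.8 39
long edge x=53 55.7 yaw err -0.8 35
short edge y=75 72.3 yaw err -0.5 30
short edge y=53 54.9 yaw err -0.4 30
long end y=-75 few
short end x=-50 few
edges, rot 184
long edge x=75 72.3 yaw err -0.3 39
long edge x=53 54.8 yaw err -0.7 37
short edge y=75 71.2 yaw err -0.5 30
short edge y=53 52.7 yaw err -0.9 30
long end y=-75 few
short end x=-50 few
edges, rot 274
long edge x=75 71.2 yaw err -0.4 38
long edge x=53 52.5 yaw err -0.9 35
short edge y=75 72.4 yaw err -1.3 29
short edge y=53 53.3 yaw err 0.3 30
long end y=-75 few
short end x=-50 few
bar1 by wrist [456.8 164.1]
```

Frame middle is about (0.424,-0.1395) after the bias correction, yaw about 3.6°. Lifting and carrying bar_1 to hover above its place.

Call:
step_arm:
  plan:
    - {"translation":[0,0,0.1],"angular":[0,0,0],"hand":0}
    - {"translation":[0,0,0.22],"angular":[0,0,0],"hand":0}
    - {"translation":[0,-0.04,0.32],"angular":[0,0,0],"hand":0}
    - {"translation":[0,-0.12,0.34],"angular":[0,0,0],"hand":0}
    - {"translation":[0,-0.22,0.34],"angular":[0,0,0],"hand":0}
    - {"translation":[0.005,-0.33,0.34],"angular":[0,0,0],"hand":0}
    - {"translation":[0.01,-0.44,0.34],"angular":[0,0,0.01],"hand":0}
    - {"translation":[0.01,-0.55,0.34],"angular":[0,0,0.02],"hand":0}

```text
t: 6.65
position: [0.4858, -0.0083, 0.0991]
tool_rot: [0.684, 0.729, 0.0, -0.0]
ft_force: [0.8, 0.3, -1.6]
opening: 0.0212
gripper_force: 59.5
```

Call:
step_arm:
  plan:
    - {"translation":[0,-0.1,0],"angular":[0,0,0],"hand":0}
    - {"translation":[0,-0.2,0],"angular":[0,0,0],"hand":0}
    - {"translation":[0.001,-0.28,0],"angular":[0,0,0],"hand":0}
    - {"translation":[0.001,-0.34,-0.02],"angular":[0,0,0],"hand":0}
    - {"translation":[0.001,-0.365,-0.06],"angular":[0,0,0],"hand":0}
    - {"translation":[0.001,-0.365,-0.1],"angular":[0,0,0],"hand":0}
    - {"translation":[0.001,-0.365,-0.135],"angular":[0,0,0],"hand":0}
    - {"translation":[0.001,-0.365,-0.135],"angular":[0,0,0],"hand":0}

```text
t: 7.32
position: [0.4846, -0.116, 0.0563]
tool_rot: [0.685, 0.729, -0.001, -0.002]
ft_force: [-1.1, -0.3, -1.7]
opening: 0.0211
gripper_force: 59.3
```

Run:
```python
from h import *
st();f=grab('wrist','w6.png');st()
```

```text
t 7.32 pos [ 0.4846 -0.116   0.0563] yaw_y 3.59 tilt [-0.004  0.   ] op 0.0211 gf 59.3 F [-1.1 -0.3 -1.7] T [0.07 0.03 0.01] j [-0.33  0.31  0.59  1.94 -0.21  0.96  0.42]
t 7.37 pos [ 0.4853 -0.1159  0.0574] yaw_y 3.61 tilt [-0.003  0.   ] op 0.0206 gf 59.3 F [-0.4  0.2 -1.5] T [ 0.02 -0.03  0.01] j [-0.33  0.31  0.59  1.94 -0.21  0.96  0.42]
```

View pics/w6.png

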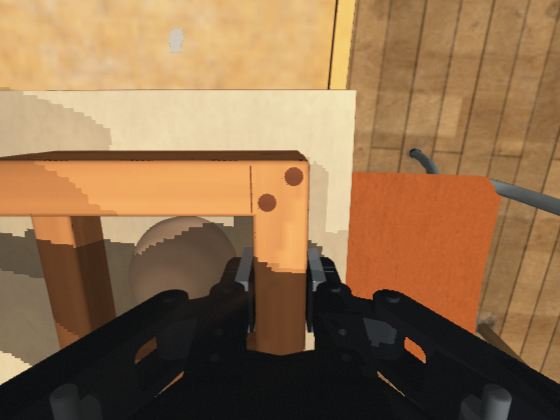

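The wrist view shows bar_1 held over the frame. Its corner is at (307,160), the lower near wall runs down from (32,217)–(68,217), and its dark outer face fills rows 150–160. I'll read edge profiles and compare them with the expected frame.

Run:
```python
from h import *
f=grab('wrist');im=f['frame'];g=cv2.cvtColor(im,cv2.COLOR_RGB2GRAY).astype(int)
F=np.array([.424,-.1395]);a=np.radians(3.6);R=np.array([[np.cos(a),-np.sin(a)],[np.sin(a),np.cos(a)]])
B=lambda x,y,z:np.r_[F+R@np.array([x,y])/1000,z]
for r in(235,255): print('row',r,im[r,20:110:3].tolist() if 0 else [(u,int(g[r,u])) for u in range(24,112,3)])
for c in(120,220): print('col',c,[(r,int(g[r,c])) for r in range(140,224,2)])
for nm,p in dict(nearout40=(-75,30,.04),nearout10=(-75,30,.01),nearin40=(-53,30,.04),nearin10=(-53,30,.01),lo40=(0,75,.04),lo10=(0,75,.01),lo40b=(40,75,.04),far10=(75,60,.01)).items(): print(nm,proj(f,B(*p)).round(1))
# held bar: in tool frame, from pixel edges on its top plane
s=manip.get_state()
```

```text
row 235 [(24, 180), (27, 87), (30, 87), (33, 84), (36, 125), (39, 148), (42, 151), (45, 153), (48, 151), (51, 151), (54, 151), (57, 151), (60, 155), (63, 159), (66, 159), (69, 158), (72, 133), (75, 70), (78, 68), (81, 74), (84, 67), (87, 67), (90, 67), (93, 65), (96, 65), (99, 69), (102, 89), (105, 188), (108, 189), (111, 188)]
row 255 [(24, 83), (27, 84), (30, 82), (33, 82), (36, 83), (39, 77), (42, 65), (45, 68), (48, 68), (51, 70), (54, 69), (57, 68), (60, 69), (63, 69), (66, 72), (69, 73), (72, 73), (75, 66), (78, 49), (81, 46), (84, 49), (87, 45), (90, 44), (93, 45), (96, 45), (99, 43), (102, 48), (105, 46), (108, 85), (111, 89)]
col 120 [(140, 217), (142, 216), (144, 215), (146, 215), (148, 216), (150, 148), (152, 62), (154, 67), (156, 66), (158, 66), (160, 91), (162, 148), (164, 164), (166, 173), (168, 176), (170, 176), (172, 177), (174, 180), (176, 180), (178, 183), (180, 182), (182, 181), (184, 182), (186, 181), (188, 181), (190, 181), (192, 180), (194, 179), (196, 180), (198, 182), (200, 184), (202, 185), (204, 189), (206, 187), (208, 185), (210, 186), (212, 186), (214, 157), (216, 147), (218, 185), (220, 185), (222, 186)]
col 220 [(140, 216), (142, 215), (144, 214), (146, 212), (148, 215), (150, 130), (152, 62), (154, 68), (156, 67), (158, 65), (160, 83), (162, 152), (164, 169), (166, 181), (168, 181), (170, 184), (172, 185), (174, 185), (176, 185), (178, 184), (180, 186), (182, 183), (184, 182), (186, 183), (188, 182), (190, 181), (192, 178), (194, 180), (196, 179), (198, 181), (200, 184), (202, 187), (204, 185), (206, 186), (208, 185), (210, 186), (212, 185), (214, 158), (216, 118), (218, 189), (220, 188), (222, 139)]
nearout40 [[ 34.8 230.9]]
nearout10 [[ 69.5 215.5]]
nearin40 [[ 74.1 230.9]]
nearin10 [[103.2 215.5]]
lo40 [[160.5 149.2]]
lo10 [[178.5 145.2]]
lo40b [[237.3 149.2]]
far10 [[300.4 169.6]]
```

Run:
```python
from h import *
f=grab('wrist');im=f['frame'];st()
z=manip.get_state()['position'][2]+.0328
F=np.array([.424,-.1395]);a=np.radians(3.6);R=np.array([[np.cos(a),-np.sin(a)],[np.sin(a),np.cos(a)]])
b=lambda px,z:((ray(f,px,z)[:,:2]-F)@R*1000).round(1).tolist()
print('camera',(-f['view'][:3,:3].T@f['view'][:3,3]).round(3))
print('upper outer edge in frame coords',b([[120,161],[220,161],[300,162]],z),'inner',b([[120,214.5],[220,214.5]],z))
print('far edge upper',b([[308,180],[308,240]],z),'inner',b([[253,225],[254,240]],z))
for zz in(z-.03,z-.028,.04,.01): print('row150.5 at z',round(zz,3),b([[120,150.3],[220,150.2]],zz))
g=cv2.cvtColor(im,cv2.COLOR_RGB2GRAY).astype(int)
for r in(180,240): print(r,[(u,int(g[r,u])) for u in range(246,322,2)])
for u in(20,60,100,140,180,240,280): 
    d=np.diff(g[135:175,u]);print(u,135+int(d.argmin()),135+int(d.argmax()),end='; ')
```

```text
t 7.47 pos [ 0.4865 -0.1161  0.0587] yaw_y 3.63 tilt [-0.  0.] op 0.0209 gf 59.3 F [-0.1 -0.4 -1. ] T [ 0.01 -0.04 -0.02] j [-0.34  0.31  0.59  1.94 -0.21  0.96  0.42]
camera [ 0.481 -0.047  0.207]
upper outer edge in frame coords [[4.5, 74.8], [41.1, 74.7], [70.3, 74.4]] inner [[1.7, 54.4], [40.0, 54.4]]
far edge upper [[73.4, 67.7], [73.9, 44.0]] inner [[52.5, 50.1], [52.8, 44.0]]
row150.5 at z 0.062 [[-10.0, 76.1], [35.6, 76.1]]
row150.5 at z 0.064 [[-9.0, 76.2], [36.0, 76.3]]
row150.5 at z 0.04 [[-20.8, 74.2], [31.5, 74.3]]
row150.5 at z 0.01 [[-35.9, 71.7], [25.9, 71.8]]
180 [(246, 183), (248, 185), (250, 123), (252, 184), (254, 185), (256, 183), (258, 181), (260, 183), (262, 184), (264, 184), (266, 183), (268, 182), (270, 183), (272, 182), (274, 179), (276, 181), (278, 178), (280, 178), (282, 179), (284, 166), (286, 93), (288, 94), (290, 92), (292, 91), (294, 92), (296, 93), (298, 94), (300, 95), (302, 142), (304, 185), (306, 171), (308, 136), (310, 188), (312, 188), (314, 187), (316, 189), (318, 190), (320, 188)]
240 [(246, 89), (248, 90), (250, 90), (252, 85), (254, 132), (256, 162), (258, 174), (260, 177), (262, 178), (264, 177), (266, 176), (268, 175), (270, 174), (272, 174), (274, 174), (276, 172), (278, 172), (280, 170), (282, 174), (284, 179), (286, 185), (288, 190), (290, 192), (292, 193), (294, 190), (296, 188), (298, 188), (300, 188), (302, 187), (304, 180), (306, 152), (308, 111), (310, 190), (312, 193), (314, 193), (316, 193), (318, 194), (320, 191)]
20 154 160; 60 149 160; 100 149 160; 140 149 160; 180 149 160; 240 149 160; 280 149 160;
```

The dark outer-face boundary implies the frame lies at least 3 mm farther to -y than assumed. I'll shift the bar 7 mm to -y so the lower wall's outer edge shows, then measure it.

Call:
step_arm:
  plan:
    - {"translation":[0,-0.012,0],"angular":[0,0,0],"hand":0}
    - {"translation":[0,-0.023,0],"angular":[0,0,0],"hand":0}
    - {"translation":[0,-0.023,0],"angular":[0,0,0],"hand":0}
    - {"translation":[0,-0.023,0],"angular":[0,0,0],"hand":0}
    - {"translation":[0,-0.023,0],"angular":[0,0,0],"hand":0}
    - {"translation":[0,-0.023,0],"angular":[0,0,0],"hand":0}
    - {"translation":[0,-0.023,0],"angular":[0,0,0],"hand":0}
    - {"translation":[0,-0.023,0],"angular":[0,0,0],"hand":0}

```text
t: 8.13
position: [0.4863, -0.1233, 0.0585]
tool_rot: [0.685, 0.729, 0.0, -0.0]
ft_force: [-0.0, -0.2, -1.1]
opening: 0.0207
gripper_force: 59.3
```

Run:
```python
from h import *
f=grab('wrist');im=f['frame'];st()
z=manip.get_state()['position'][2]+.0328
F=np.array([.424,-.1395]);a=np.radians(3.6);R=np.array([[np.cos(a),-np.sin(a)],[np.sin(a),np.cos(a)]])
b=lambda px,z:((ray(f,px,z)[:,:2]-F)@R*1000).round(1).tolist()
g=cv2.cvtColor(im,cv2.COLOR_RGB2GRAY).astype(int)
for c in(60,120,200,260): print('col',c,[int(g[r,c]) for r in range(128,170)])
for r in range(134,164,4): print(r,'z10',b([[120,r],[260,r]],.01),'z40',b([[120,r],[260,r]],.04),'ztop',b([[120,r],[260,r]],z))
```

```text
t 8.18 pos [ 0.4863 -0.1233  0.0585] yaw_y 3.59 tilt [-0.  0.] op 0.0212 gf 59.3 F [ 0.4  0.4 -0.8] T [-0.07 -0.05  0.02] j [-0.32  0.31  0.59  1.93 -0.21  0.96  0.43]
col 60 [192, 192, 191, 192, 191, 191, 191, 191, 190, 191, 82, 58, 74, 128, 139, 148, 157, 158, 158, 157, 158, 180, 182, 181, 169, 97, 63, 61, 60, 61, 64, 61, 89, 129, 146, 153, 160, 167, 170, 147, 146, 146]
col 120 [218, 218, 216, 218, 218, 218, 218, 219, 219, 186, 83, 66, 92, 151, 162, 173, 182, 183, 182, 183, 184, 184, 184, 184, 185, 110, 70, 68, 67, 68, 67, 50, 67, 131, 148, 156, 165, 170, 173, 173, 174, 176]
col 200 [214, 214, 213, 213, 214, 213, 213, 212, 212, 179, 82, 66, 95, 151, 163, 174, 181, 184, 183, 183, 183, 183, 185, 187, 187, 111, 70, 69, 67, 65, 67, 62, 86, 133, 152, 160, 168, 175, 178, 180, 180, 182]
col 260 [216, 216, 215, 215, 216, 215, 214, 216, 215, 186, 83, 61, 102, 153, 166, 179, 183, 185, 184, 185, 185, 185, 187, 187, 189, 111, 63, 62, 65, 65, 63, 61, 94, 138, 156, 165, 171, 181, 183, 183, 184, 183]
134 z10 [[-34.7, 74.2], [50.7, 74.2]] z40 [[-19.8, 75.3], [52.6, 75.2]] ztop [[5.5, 77.1], [55.7, 77.0]]
138 z10 [[-35.0, 71.9], [50.7, 71.8]] z40 [[-20.1, 73.3], [52.5, 73.2]] ztop [[5.3, 75.7], [55.7, 75.6]]
142 z10 [[-35.3, 69.5], [50.7, 69.4]] z40 [[-20.4, 71.2], [52.5, 71.2]] ztop [[5.1, 74.3], [55.6, 74.2]]
146 z10 [[-35.6, 67.1], [50.6, 67.0]] z40 [[-20.7, 69.2], [52.5, 69.1]] ztop [[4.9, 72.8], [55.6, 72.8]]
150 z10 [[-36.0, 64.6], [50.6, 64.6]] z40 [[-21.0, 67.1], [52.4, 67.1]] ztop [[4.7, 71.4], [55.6, 71.4]]
154 z10 [[-36.3, 62.2], [50.5, 62.1]] z40 [[-21.2, 65.1], [52.4, 65.0]] ztop [[4.5, 70.0], [55.5, 69.9]]
158 z10 [[-36.7, 59.7], [50.5, 59.6]] z40 [[-21.5, 63.0], [52.3, 62.9]] ztop [[4.3, 68.5], [55.5, 68.5]]
162 z10 [[-37.0, 57.2], [50.4, 57.2]] z40 [[-21.8, 60.9], [52.3, 60.8]] ztop [[4.1, 67.1], [55.5, 67.0]]
```

Lower top edge is at 72.0 and upper at 67.7 by the same feature, and the edges are parallel. So I move +4.3 mm in y and +0.4 mm in x, lower 21 mm and release with a small opening.

Call:
step_arm:
  plan:
    - {"translation":[0.001,0.014,0],"angular":[0,0,0],"hand":0}
    - {"translation":[0.001,0.014,-0.02],"angular":[0,0,0],"hand":0}
    - {"translation":[0.001,0.014,-0.04],"angular":[0,0,0],"hand":0}
    - {"translation":[0.001,0.014,-0.055],"angular":[0,0,0],"hand":0}
    - {"translation":[0.001,0.014,-0.063],"angular":[0,0,0],"hand":0}
    - {"translation":[0.001,0.014,-0.067],"angular":[0,0,0],"hand":0}
    - {"translation":[0.001,0.014,-0.069],"angular":[0,0,0],"hand":0}
    - {"translation":[0.001,0.014,-0.069],"angular":[0,0,0],"hand":0}

```text
t: 8.85
position: [0.4865, -0.1193, 0.0377]
tool_rot: [0.685, 0.729, -0.0, -0.0]
ft_force: [0.3, 0.2, -1.0]
opening: 0.0214
gripper_force: 59.3
```

Call:
step_arm:
  plan:
    - {"translation":[0,0,0],"angular":[0,0,0],"hand":0}
    - {"translation":[0,0,0],"angular":[0,0,0],"hand":0}
    - {"translation":[0,0,0],"angular":[0,0,0],"hand":0.3}
    - {"translation":[0,0,0],"angular":[0,0,0],"hand":0.45}
    - {"translation":[0,0,0],"angular":[0,0,0],"hand":0.45}
    - {"translation":[0,0,0],"angular":[0,0,0],"hand":0.45}
    - {"translation":[0,0,0],"angular":[0,0,0],"hand":0.45}
    - {"translation":[0,0,0.03],"angular":[0,0,0],"hand":0.45}

```text
t: 9.52
position: [0.4855, -0.1189, 0.0458]
tool_rot: [0.685, 0.729, -0.001, -0.001]
ft_force: [-0.3, 0.2, -0.3]
opening: 0.0381
gripper_force: 0.0
```

Run:
```python
from h import *
st()
```

```text
t 9.52 pos [ 0.4855 -0.1189  0.0458] yaw_y 3.59 tilt [-0.003  0.   ] op 0.0381 gf 0.0 F [-0.3  0.2 -0.3] T [ 0.01  0.08 -0.01] j [-0.32  0.33  0.59  1.95 -0.22  0.94  0.44]
```

Released. I'll rise to a vantage point that shows the frame and the clamp, and check the lay.

Call:
step_arm:
  plan:
    - {"translation":[0,0,0.06],"angular":[0,0,0],"hand":0.45}
    - {"translation":[0,0,0.14],"angular":[0,0,0],"hand":0.45}
    - {"translation":[0,0,0.24],"angular":[0,0,0],"hand":0.6}
    - {"translation":[-0.05,-0.08,0.36],"angular":[0,0,0],"hand":1}
    - {"translation":[-0.09,-0.2,0.46],"angular":[0,0,0],"hand":1}
    - {"translation":[-0.12,-0.3,0.55],"angular":[0,0,0],"hand":1}
    - {"translation":[-0.12,-0.4,0.59],"angular":[0,0,0],"hand":1}
    - {"translation":[-0.12,-0.4,0.61],"angular":[0,0,0],"hand":1}

```text
t: 10.18
position: [0.4491, -0.2475, 0.2346]
tool_rot: [0.688, 0.726, 0.001, 0.004]
ft_force: [0.6, 0.1, -0.6]
opening: 0.0858
gripper_force: 0.0
```

Run:
```python
from h import *
st();f=grab('wrist');f=grab('wrist','w10.png');st()
F=np.array([.424,-.1425]);a=np.radians(3.6);R=np.array([[np.cos(a),-np.sin(a)],[np.sin(a),np.cos(a)]])
B=lambda x,y,z:np.r_[F+R@np.array([x,y])/1000,z]
for nm,p in dict(UL=(75,75,.07),LN=(-75,75,.04),NR=(-75,-75,.04),FR=(75,-75,.07),stud=(85,-118,.113)).items(): print(nm,proj(f,B(*p)).round(1))
im=f['frame'];o=cv2.resize(im[20:260,140:440],(750,600),interpolation=cv2.INTER_CUBIC)
cv2.imwrite('pics/c10.png',o[...,::-1])
```

```text
t 10.18 pos [ 0.4491 -0.2475  0.2346] yaw_y 3.05 tilt [ 0.006 -0.004] op 0.0858 gf 0.0 F [ 0.6  0.1 -0.6] T [-0.05  0.08  0.  ] j [-0.21  0.14  0.74  1.69 -0.1   1.34  0.59]
t 10.28 pos [ 0.4506 -0.2416  0.232 ] yaw_y 3.33 tilt [ 0.003 -0.001] op 0.0853 gf 0.0 F [ 1.   0.5 -0.5] T [ 0.02 -0.   -0.01] j [-0.22  0.15  0.73  1.7  -0.1   1.33  0.59]
UL [[341.4 -10.6]]
LN [[178.2   3.2]]
NR [[191.6 161.1]]
FR [[334.7 163.4]]
stud [[352.3 217.5]]
```

View pics/c10.png

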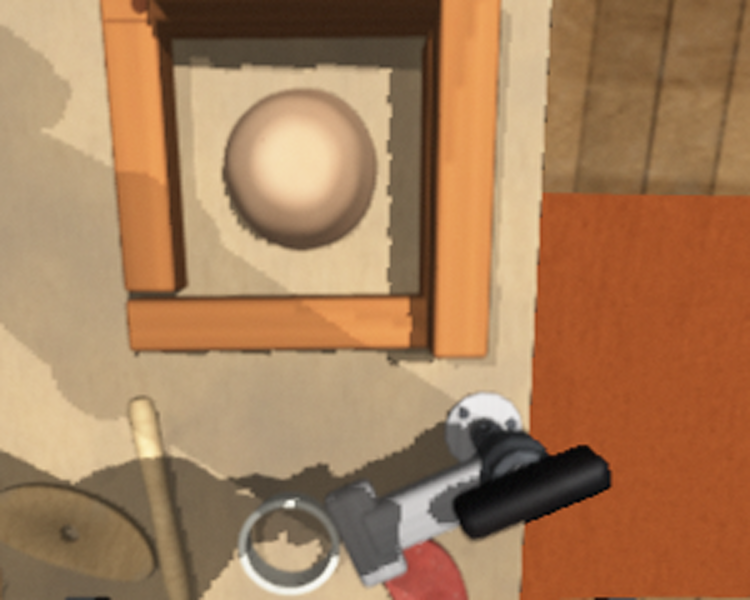

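The lay is good. The lower near-right corner is at about (192,160) and bar_1's far-right end at about (335,163), both within 1 mm of prediction. The clamp handle is at about (353,216) and its arm points to about 206° in the world frame. Now bar_2.

Call:
step_arm:
  plan:
    - {"translation":[0.06,0.1,0],"angular":[0,0,0],"hand":1}
    - {"translation":[0.06,0.23,0],"angular":[0,0,0],"hand":1}
    - {"translation":[0.06,0.36,0],"angular":[0,0,0],"hand":1}
    - {"translation":[0.06,0.49,0],"angular":[0,0,0],"hand":1}
    - {"translation":[0.06,0.62,0],"angular":[0,0,0],"hand":1}
    - {"translation":[0.06,0.75,0],"angular":[0,0,0],"hand":1}
    - {"translation":[0.06,0.88,0],"angular":[0,0,0],"hand":1}
    - {"translation":[0.06,1.0,0],"angular":[0,0,0],"hand":1}

```text
t: 10.95
position: [0.4671, 0.0646, 0.2292]
tool_rot: [0.684, 0.73, -0.0, -0.001]
ft_force: [1.5, -0.5, -0.8]
opening: 0.0852
gripper_force: 0.0
```

Call:
step_arm:
  plan:
    - {"translation":[0.07,0.13,0],"angular":[0,0,0],"hand":1}
    - {"translation":[0.07,0.26,-0.03],"angular":[0,0,0],"hand":1}
    - {"translation":[0.07,0.39,-0.07],"angular":[0,0,0],"hand":1}
    - {"translation":[0.07,0.52,-0.1],"angular":[0,0,0],"hand":1}
    - {"translation":[0.07,0.65,-0.14],"angular":[0,0,0],"hand":1}
    - {"translation":[0.07,0.78,-0.18],"angular":[0,0,0],"hand":1}
    - {"translation":[0.07,0.89,-0.22],"angular":[0,0,0],"hand":1}
    - {"translation":[0.07,0.92,-0.22],"angular":[0,0,0],"hand":1}

```text
t: 11.62
position: [0.4841, 0.344, 0.1594]
tool_rot: [0.681, 0.732, -0.003, -0.002]
ft_force: [-2.2, 0.5, -1.0]
opening: 0.085
gripper_force: 0.0
```

Run:
```python
from h import *
f=grab('wrist');f=grab('wrist');st()
O=np.array([.424,.401]);m=wood(f['frame'])
a=np.radians(-87);R=np.array([[np.cos(a),-np.sin(a)],[np.sin(a),np.cos(a)]])
roi=np.zeros_like(m);P=[(88,88),(88,-88),(40,-88),(40,40),(-63,40),(-63,88)]
px=proj(f,[np.r_[O+R@np.array(p)/1000,.03] for p in P]).round().astype(np.int32);print(px.tolist())
cv2.fillPoly(roi,[px],255);m&=roi;m[330:]=0
print(cv2.countNonZero(m))
barcheck(f,m,.03,O,-87)
```

```text
t 11.72 pos [0.4865 0.3403 0.1617] yaw_y 3.97 tilt [-0.004 -0.002] op 0.0853 gf 0.0 F [ 0.2 -0.4  1.1] T [ 0.   -0.03  0.  ] j [-0.87  0.36  0.27  1.56 -0.1   1.24 -0.52]
[[313, 229], [125, 225], [119, 175], [262, 177], [262, 51], [321, 52]]
7516
long edge x=75 77.2 yaw err 2.2 122
long edge x=53 51.6 yaw err 1.2 124
short edge y=75 72.2 yaw err 2.0 104
short edge y=53 50.6 yaw err 1.9 105
long end y=-75 -74.0 yaw err -0.8 17
short end x=-50 -47.8 yaw err -8.0 23
```

bar_2 is at about (0.4217,0.398), yaw about -85°, so its short grip point is at (0.487,0.386). Descending and gripping.

Call:
step_arm:
  plan:
    - {"translation":[0,0.08,0],"angular":[0,0,0.015],"hand":1}
    - {"translation":[0,0.155,-0.06],"angular":[0,0,0.015],"hand":1}
    - {"translation":[0,0.155,-0.16],"angular":[0,0,0.015],"hand":1}
    - {"translation":[0,0.155,-0.26],"angular":[0,0,0.015],"hand":1}
    - {"translation":[0,0.155,-0.36],"angular":[0,0,0.015],"hand":1}
    - {"translation":[0,0.155,-0.45],"angular":[0,0,0.015],"hand":1}
    - {"translation":[0,0.155,-0.51],"angular":[0,0,0.015],"hand":1}
    - {"translation":[0,0.155,-0.53],"angular":[0,0,0.015],"hand":1}

```text
t: 12.38
position: [0.4878, 0.3804, 0.0016]
tool_rot: [0.676, 0.737, -0.003, -0.0]
ft_force: [-0.2, 0.5, -0.4]
opening: 0.0853
gripper_force: 0.0
```

Run:
```python
from h import *
f=grab('wrist');st()
O=np.array([.4217,.398]);m=wood(f['frame']);g=cv2.cvtColor(f['frame'],cv2.COLOR_RGB2GRAY)
a=np.radians(-85);R=np.array([[np.cos(a),-np.sin(a)],[np.sin(a),np.cos(a)]])
pt=lambda x,y:proj(f,np.r_[O+R@np.array([x,y])/1000,.03])[0].round(1)
print('short leg at x=-20:',pt(-20,75),pt(-20,53),'end',pt(-50,64))
r=int(pt(-20,64)[1]);print(r,m[r,220:340:3].tolist())
c=int(pt(-30,64)[0]);r=int(pt(-50,64)[1]);print(c,r,(m[r-16:r+16,c]//255).tolist())
```

```text
t 12.43 pos [0.4882 0.3808 0.0021] yaw_y 4.87 tilt [-0.003 -0.004] op 0.0854 gf 0.0 F [ 0.4 -0.9 -0.4] T [-0.07  0.05  0.03] j [-0.88  0.58  0.23  1.63 -0.15  0.95 -0.52]
short leg at x=-20: [307.6 190.5] [251.2 190.6] end [279.1 109.9]
190 [0, 0, 0, 0, 0, 0, 0, 0, 0, 0, 0, 255, 255, 255, 255, 255, 255, 255, 255, 255, 255, 255, 255, 255, 255, 255, 255, 255, 255, 0, 0, 0, 0, 0, 0, 0, 0, 0, 0, 0]
279 109 [0, 0, 0, 0, 0, 0, 0, 0, 0, 0, 0, 0, 0, 0, 0, 0, 0, 1, 1, 1, 1, 1, 1, 1, 1, 1, 1, 1, 1, 1, 1, 1]
```

The bar is centred between the fingers and its end is where predicted. Lower 4 mm and grip.

Call:
step_arm:
  plan:
    - {"translation":[0,0,-0.01],"angular":[0,0,0],"hand":1}
    - {"translation":[0,0,-0.015],"angular":[0,0,0],"hand":0.4}
    - {"translation":[0,0,-0.015],"angular":[0,0,0],"hand":0}
    - {"translation":[0,0,-0.015],"angular":[0,0,0],"hand":0}
    - {"translation":[0,0,-0.015],"angular":[0,0,0],"hand":0}
    - {"translation":[0,0,-0.015],"angular":[0,0,0],"hand":0}
    - {"translation":[0,0,-0.015],"angular":[0,0,0],"hand":0}
    - {"translation":[0,0,-0.015],"angular":[0,0,0],"hand":0}

```text
t: 13.1
position: [0.4901, 0.3838, 0.0012]
tool_rot: [0.676, 0.737, 0.001, -0.0]
ft_force: [-0.7, 0.1, 5.3]
opening: 0.021
gripper_force: 60.5
```

Run:
```python
from h import *
st()
```

```text
t 13.10 pos [0.4901 0.3838 0.0012] yaw_y 4.93 tilt [0.001 0.001] op 0.0210 gf 60.5 F [-0.7  0.1  5.3] T [-0.15  0.25 -0.  ] j [-0.88  0.58  0.23  1.63 -0.15  0.95 -0.52]
```

Gripped: TCP is at (20,64) in bar_2's frame and the underside is at TCP -0.001. Carrying it high while turning -91.3° to a hover over (0.408,-0.2075).

Call:
step_arm:
  plan:
    - {"translation":[0,0,0.06],"angular":[0,0,0],"hand":0}
    - {"translation":[0,0,0.18],"angular":[0,0,0],"hand":0}
    - {"translation":[0,0,0.3],"angular":[0,0,-0.04],"hand":0}
    - {"translation":[0,-0.04,0.42],"angular":[0,0,-0.1],"hand":0}
    - {"translation":[0,-0.1,0.52],"angular":[0,0,-0.17],"hand":0}
    - {"translation":[-0.03,-0.22,0.55],"angular":[0,0,-0.24],"hand":0}
    - {"translation":[-0.06,-0.34,0.55],"angular":[0,0,-0.31],"hand":0}
    - {"translation":[-0.08,-0.46,0.55],"angular":[0,0,-0.38],"hand":0}

```text
t: 13.77
position: [0.4651, 0.2443, 0.1659]
tool_rot: [0.864, 0.504, 0.001, -0.0]
ft_force: [0.5, -1.0, -2.2]
opening: 0.021
gripper_force: 59.5
```

Call:
step_arm:
  plan:
    - {"translation":[-0.02,-0.12,0],"angular":[0,0,-0.07],"hand":0}
    - {"translation":[-0.04,-0.24,0],"angular":[0,0,-0.14],"hand":0}
    - {"translation":[-0.06,-0.36,0],"angular":[0,0,-0.21],"hand":0}
    - {"translation":[-0.08,-0.48,0],"angular":[0,0,-0.28],"hand":0}
    - {"translation":[-0.1,-0.6,0],"angular":[0,0,-0.35],"hand":0}
    - {"translation":[-0.12,-0.72,0],"angular":[0,0,-0.42],"hand":0}
    - {"translation":[-0.14,-0.84,0],"angular":[0,0,-0.49],"hand":0}
    - {"translation":[-0.16,-0.96,0],"angular":[0,0,-0.56],"hand":0}

```text
t: 14.43
position: [0.4167, -0.0443, 0.1651]
tool_rot: [0.996, 0.087, 0.0, -0.0]
ft_force: [0.2, 0.4, -1.4]
opening: 0.0208
gripper_force: 59.5
```

Call:
step_arm:
  plan:
    - {"translation":[-0.01,-0.1,0],"angular":[0,0,-0.05],"hand":0}
    - {"translation":[-0.02,-0.2,0],"angular":[0,0,-0.07],"hand":0}
    - {"translation":[-0.03,-0.3,0],"angular":[0,0,-0.075],"hand":0}
    - {"translation":[-0.033,-0.4,0],"angular":[0,0,-0.075],"hand":0}
    - {"translation":[-0.033,-0.48,0],"angular":[0,0,-0.075],"hand":0}
    - {"translation":[-0.033,-0.53,0],"angular":[0,0,-0.075],"hand":0}
    - {"translation":[-0.033,-0.551,0],"angular":[0,0,-0.075],"hand":0}
    - {"translation":[-0.033,-0.551,0],"angular":[0,0,-0.075],"hand":0}

```text
t: 15.1
position: [0.4072, -0.2093, 0.1652]
tool_rot: [1.0, 0.03, -0.0, 0.0]
ft_force: [-0.5, 0.4, -1.4]
opening: 0.0206
gripper_force: 59.5
```

Run:
```python
from h import *
f=grab('wrist');f=grab('wrist');st();print((-f['view'][:3,:3].T@f['view'][:3,3]).round(3))
```

```text
t 15.20 pos [ 0.4076 -0.207   0.165 ] yaw_y -86.39 tilt [-0.001  0.   ] op 0.0209 gf 59.5 F [-0.5  0.3 -2.3] T [-0.03 -0.02 -0.01] j [-0.46  0.06  0.91  1.93 -0.05  1.18 -1.04]
[ 0.475 -0.203  0.314]
```

On target. I'll descend until the underside is about 8 mm above bar_1's top and measure the gaps.

Call:
step_arm:
  plan:
    - {"translation":[0,0,-0.06],"angular":[0,0,0],"hand":0}
    - {"translation":[0,0,-0.13],"angular":[0,0,0],"hand":0}
    - {"translation":[0,0,-0.2],"angular":[0,0,0],"hand":0}
    - {"translation":[0,0,-0.25],"angular":[0,0,0],"hand":0}
    - {"translation":[0,0,-0.275],"angular":[0,0,0],"hand":0}
    - {"translation":[0,0,-0.287],"angular":[0,0,0],"hand":0}
    - {"translation":[0,0,-0.287],"angular":[0,0,0],"hand":0}
    - {"translation":[0,0,-0.287],"angular":[0,0,0],"hand":0}

```text
t: 15.87
position: [0.4082, -0.2078, 0.0798]
tool_rot: [1.0, 0.032, 0.0, 0.0]
ft_force: [0.5, 0.2, -1.0]
opening: 0.0211
gripper_force: 59.5
```

```bash
cat >> h.py <<'E'
F=np.array([.424,-.1425]);_a=np.radians(3.6);RB=np.array([[np.cos(_a),-np.sin(_a)],[np.sin(_a),np.cos(_a)]])
def B(x,y,z): return np.r_[F+RB@np.array([x,y])/1000,z]
def scan(f,p0,p1,z,n=60):
    """gray profile along a base-frame segment on plane z: prints coordinate of strong steps"""
    g=cv2.GaussianBlur(cv2.cvtColor(f['frame'],cv2.COLOR_RGB2GRAY),(3,3),0).astype(np.float32)
    t=np.linspace(0,1,n);S=np.outer(1-t,p0)+np.outer(t,p1)
    px=proj(f,np.array([B(*s,z) for s in S])).astype(np.float32)
    v=cv2.remap(g,px[:,0].reshape(1,-1),px[:,1].reshape(1,-1),cv2.INTER_LINEAR)[0]
    ax=int(abs(p1[1]-p0[1])>abs(p1[0]-p0[0]))
    return [(round(float(S[i,ax]),1),int(v[i])) for i in range(n)],px[[0,-1]].round().tolist()
E
python3 - <<'E'
from h import *
f=grab('wrist');st()
zt=manip.get_state()['position'][2]-.0012+.03
for y in(-68,-60): print('x scan z top y',y,scan(f,(40,y),(60,y),zt,41))
for y in(-68,-60,-40): print('x scan z70 y',y,scan(f,(45,y),(80,y),.07,36))
for x in(20,35): print('y scan ztop x',x,scan(f,(x,-84),(x,-46),zt,39)); 
for x in(20,35): print('z10 x',x,scan(f,(x,-90),(x,-66),.01,25))
print('z70 bar1 end y',scan(f,(64,-84),(64,-66),.07,37))
E
```

```text
t 15.92 pos [ 0.4084 -0.208   0.08  ] yaw_y -86.40 tilt [ 0.001 -0.   ] op 0.0210 gf 59.5 F [-0.4 -0.2 -0.8] T [-0.07 -0.02  0.01] j [-0.4   0.21  0.89  2.03 -0.2   0.99 -0.91]
x scan z top y -68 ([(40.0, 160), (40.5, 161), (41.0, 161), (41.5, 161), (42.0, 161), (42.5, 161), (43.0, 161), (43.5, 161), (44.0, 162), (44.5, 161), (45.0, 161), (45.5, 161), (46.0, 161), (46.5, 160), (47.0, 160), (47.5, 155), (48.0, 145), (48.5, 125), (49.0, 93), (49.5, 78), (50.0, 78), (50.5, 73), (51.0, 57), (51.5, 66), (52.0, 103), (52.5, 135), (53.0, 157), (53.5, 162), (54.0, 165), (54.5, 167), (55.0, 168), (55.5, 168), (56.0, 168), (56.5, 167), (57.0, 170), (57.5, 178), (58.0, 182), (58.5, 186), (59.0, 188), (59.5, 189), (60.0, 189)], [[293.0, 143.0], [294.0, 86.0]])
x scan z top y -60 ([(40.0, 170), (40.5, 171), (41.0, 170), (41.5, 170), (42.0, 170), (42.5, 170), (43.0, 170), (43.5, 170), (44.0, 170), (44.5, 170), (45.0, 170), (45.5, 170), (46.0, 171), (46.5, 172), (47.0, 175), (47.5, 174), (48.0, 166), (48.5, 150), (49.0, 116), (49.5, 99), (50.0, 101), (50.5, 93), (51.0, 66), (51.5, 65), (52.0, 99), 
[... 3636 characters left out ...]
(-72.0, 161), (-71.0, 162), (-70.0, 163), (-69.0, 163), (-68.0, 163), (-67.0, 164), (-66.0, 164)], [[320.0, 142.0], [284.0, 142.0]])
z70 bar1 end y ([(-84.0, 185), (-83.5, 185), (-83.0, 186), (-82.5, 186), (-82.0, 186), (-81.5, 187), (-81.0, 187), (-80.5, 187), (-80.0, 187), (-79.5, 186), (-79.0, 186), (-78.5, 186), (-78.0, 187), (-77.5, 187), (-77.0, 187), (-76.5, 188), (-76.0, 182), (-75.5, 159), (-75.0, 129), (-74.5, 124), (-74.0, 139), (-73.5, 157), (-73.0, 166), (-72.5, 171), (-72.0, 180), (-71.5, 187), (-71.0, 189), (-70.5, 189), (-70.0, 189), (-69.5, 189), (-69.0, 188), (-68.5, 188), (-68.0, 188), (-67.5, 188), (-67.0, 187), (-66.5, 187), (-66.0, 188)], [[324.0, 87.0], [286.0, 87.0]])
```

bar_2 aligns within about 0.7 mm, and its short end clears bar_1 by about 3 mm. Lowering now, with a force check at the end.

Call:
step_arm:
  plan:
    - {"translation":[0,-0.002,-0.02],"angular":[0,0,0],"hand":0}
    - {"translation":[0,-0.002,-0.045],"angular":[0,0,0],"hand":0}
    - {"translation":[0,-0.002,-0.07],"angular":[0,0,0],"hand":0}
    - {"translation":[0,-0.002,-0.09],"angular":[0,0,0],"hand":0}
    - {"translation":[0,-0.002,-0.105],"angular":[0,0,0],"hand":0}
    - {"translation":[0,-0.002,-0.115],"angular":[0,0,0],"hand":0}
    - {"translation":[0,-0.002,-0.122],"angular":[0,0,0],"hand":0}
    - {"translation":[0,-0.002,-0.122],"angular":[0,0,0],"hand":0}

```text
t: 16.58
position: [0.4074, -0.2086, 0.0421]
tool_rot: [1.0, 0.031, -0.0, 0.0]
ft_force: [0.1, -0.2, -0.9]
opening: 0.0208
gripper_force: 59.6
```

Run:
```python
from h import *
f=grab('wrist');st()
for zt in(.07,): print('y scan x 35',scan(f,(35,-80),(35,-48),zt,33)); print('end',scan(f,(44,-64),(58,-64),zt,29))
```

```text
t 16.63 pos [ 0.4076 -0.2087  0.0424] yaw_y -86.43 tilt [-0. -0.] op 0.0209 gf 59.6 F [-0.2  0.3 -2.1] T [-0.07 -0.03 -0.02] j [-0.35  0.29  0.86  2.06 -0.28  0.91 -0.84]
y scan x 35 ([(-80.0, 181), (-79.0, 178), (-78.0, 112), (-77.0, 82), (-76.0, 82), (-75.0, 80), (-74.0, 115), (-73.0, 144), (-72.0, 149), (-71.0, 151), (-70.0, 154), (-69.0, 156), (-68.0, 159), (-67.0, 159), (-66.0, 160), (-65.0, 160), (-64.0, 162), (-63.0, 164), (-62.0, 164), (-61.0, 165), (-60.0, 168), (-59.0, 170), (-58.0, 172), (-57.0, 171), (-56.0, 169), (-55.0, 165), (-54.0, 141), (-53.0, 155), (-52.0, 192), (-51.0, 191), (-50.0, 189), (-49.0, 188), (-48.0, 185)], [[322.0, 154.0], [238.0, 154.0]])
end ([(44.0, 162), (44.5, 163), (45.0, 163), (45.5, 163), (46.0, 163), (46.5, 160), (47.0, 152), (47.5, 139), (48.0, 108), (48.5, 74), (49.0, 67), (49.5, 67), (50.0, 67), (50.5, 67), (51.0, 66), (51.5, 58), (52.0, 45), (52.5, 46), (53.0, 72), (53.5, 102), (54.0, 125), (54.5, 145), (55.0, 156), (55.5, 159), (56.0, 162), (56.5, 164), (57.0, 167), (57.5, 168), (58.0, 170)], [[280.0, 130.0], [280.0, 90.0]])
```

Edges now match bar_1's pattern (74.0/53.6). Lower the last millimetre, release gently and back off.

Call:
step_arm:
  plan:
    - {"translation":[0.0015,0,-0.002],"angular":[0,0,0],"hand":0}
    - {"translation":[0.0015,0,-0.004],"angular":[0,0,0],"hand":0}
    - {"translation":[0.0015,0,-0.004],"angular":[0,0,0],"hand":0}
    - {"translation":[0.0015,0,-0.004],"angular":[0,0,0],"hand":0.3}
    - {"translation":[0.0015,0,-0.004],"angular":[0,0,0],"hand":0.45}
    - {"translation":[0.0015,0,-0.004],"angular":[0,0,0],"hand":0.45}
    - {"translation":[0.0015,0,-0.004],"angular":[0,0,0],"hand":0.45}
    - {"translation":[0.0015,0,0.02],"angular":[0,0,0],"hand":0.45}

```text
t: 17.3
position: [0.4074, -0.2083, 0.048]
tool_rot: [1.0, 0.031, -0.001, -0.0]
ft_force: [-0.5, 0.9, 0.8]
opening: 0.0384
gripper_force: 0.0
```

Call:
step_arm:
  plan:
    - {"translation":[0,0,0.05],"angular":[0,0,0],"hand":0.45}
    - {"translation":[0,0,0.12],"angular":[0,0,0],"hand":0.45}
    - {"translation":[0,0,0.22],"angular":[0,0,0],"hand":0.5}
    - {"translation":[0,0,0.34],"angular":[0,0,0],"hand":0.6}
    - {"translation":[0,-0.1,0.46],"angular":[0,0,0.07],"hand":0.6}
    - {"translation":[0,-0.15,0.58],"angular":[0,0,0.14],"hand":0.6}
    - {"translation":[0,-0.15,0.66],"angular":[0,0,0.21],"hand":0.6}
    - {"translation":[0,-0.15,0.7],"angular":[0,0,0.28],"hand":0.6}

```text
t: 17.97
position: [0.4086, -0.2562, 0.2631]
tool_rot: [0.968, 0.249, 0.002, 0.002]
ft_force: [1.2, 0.1, 0.4]
opening: 0.0511
gripper_force: 0.0
```

Run:
```python
from h import *
f=grab('wrist');f=grab('wrist','w20.png');st()
for nm,p in dict(UL=(75,75,.07),LN=(-75,75,.07),NR=(-75,-75,.07),FR=(75,-75,.07),stud=(85,-118,.126)).items(): print(nm,proj(f,B(*p)).round(0)[0])
m=wood(f['frame']);m[330:]=0
roi=np.zeros_like(m);px=proj(f,[B(x,y,.07) for x,y in[(85,85),(85,-85),(-85,-85),(-85,85)]]).round().astype(np.int32);cv2.fillPoly(roi,[px],255);m&=roi
for k in(0,180): print('upper',k);barcheck(f,m,.07,F,3.6+k)
g=cv2.cvtColor(f['frame'],cv2.COLOR_RGB2GRAY);d=cv2.inRange(g,0,45)
roi[:]=0;cv2.circle(roi,tuple(proj(f,B(85,-118,.126)).round().astype(int)[0].tolist()),55,255,-1);d&=roi
n,l,s,c=cv2.connectedComponentsWithStats(d);i=1+s[1:,4].argmax();v,u=np.nonzero(l==i)
P=ray(f,np.c_[u,v],.126)[:,:2];print('handle',s[i],P.mean(0),cv2.minAreaRect((P*1000).astype(np.float32)),'expected',B(85,-118,0))
```

```text
t 18.07 pos [ 0.409  -0.2549  0.2614] yaw_y -61.12 tilt [ 0.005 -0.001] op 0.0518 gf 0.0 F [ 0.4  0.2 -0.7] T [0.02 0.03 0.01] j [-0.4   0.04  0.93  1.72 -0.04  1.39 -0.53]
UL [149.  15.]
LN [102. 157.]
NR [230. 215.]
FR [289.  88.]
stud [341.  92.]
upper 0
long edge x=75 74.4 yaw err -0.1 104
long edge x=53 51.4 yaw err -0.4 104
short edge y=75 72.7 yaw err 0.1 83
short edge y=53 50.8 yaw err -1.6 183
long end y=-75 -74.9 yaw err 0.7 13
short end x=-50 -49.1 yaw err 89.8 8
upper 180
long edge x=75 72.6 yaw err -0.6 96
long edge x=53 47.7 yaw err 7.3 15
short edge y=75 74.6 yaw err -0.3 74
short edge y=53 54.3 yaw err -0.8 75
long end y=-75 -73.2 yaw err -0.0 12
short end x=-50 few
handle [323  59  26  68 938] [ 0.51329615 -0.2531502 ] ((513.6934814453125, -252.01783752441406), (54.6573600769043, 20.29549789428711), 21.63178253173828) expected [ 0.51624155 -0.25492996  0.        ]
```

The upper course is laid: all edges parallel and ends within about 1 mm. Handle is at (0.515,-0.2535) with its axis at about 23.5°. Moving above it with the tool at -66.5°, then descending.

Call:
step_arm:
  plan:
    - {"translation":[0.12,0.004,0],"angular":[0,0,-0.03],"hand":0.6}
    - {"translation":[0.24,0.004,0],"angular":[0,0,-0.059],"hand":0.6}
    - {"translation":[0.353,0.004,-0.05],"angular":[0,0,-0.059],"hand":0.6}
    - {"translation":[0.353,0.004,-0.15],"angular":[0,0,-0.059],"hand":0.6}
    - {"translation":[0.353,0.004,-0.25],"angular":[0,0,-0.059],"hand":0.6}
    - {"translation":[0.353,0.004,-0.3],"angular":[0,0,-0.059],"hand":0.6}
    - {"translation":[0.353,0.004,-0.3],"angular":[0,0,-0.059],"hand":0.6}
    - {"translation":[0.353,0.004,-0.3],"angular":[0,0,-0.059],"hand":0.6}

```text
t: 18.73
position: [0.5131, -0.2521, 0.1677]
tool_rot: [0.979, 0.202, -0.001, -0.001]
ft_force: [-0.6, 0.7, 0.4]
opening: 0.0511
gripper_force: 0.0
```

Run:
```python
from h import *
f=grab('wrist');st()
print('handle ends px',proj(f,[[.515+s*.028*np.cos(.41),-.2535+s*.028*np.sin(.41),.125] for s in(-1,0,1)]).round(0).tolist(), 'toe', proj(f,[.515-.064*np.cos(.41),-.2535-.064*np.sin(.41),.093]).round(0))
g=cv2.cvtColor(f['frame'],cv2.COLOR_RGB2GRAY)
for r in range(170,300,10): print(r,g[r,225:345:6].tolist())
```

```text
t 18.78 pos [ 0.5139 -0.2525  0.1691] yaw_y -66.64 tilt [-0. -0.] op 0.0514 gf 0.0 F [-0.2 -0.4 -0.4] T [0.04 0.05 0.03] j [-0.28  0.41  0.9   1.63 -0.33  1.26 -0.49]
handle ends px [[285.0, 270.0], [285.0, 230.0], [285.0, 187.0]] toe [[284. 293.]]
170 [193, 191, 190, 191, 192, 189, 187, 185, 191, 194, 194, 181, 116, 115, 119, 116, 119, 122, 120, 121]
180 [192, 189, 193, 192, 189, 190, 185, 185, 225, 228, 104, 230, 228, 186, 188, 189, 121, 118, 115, 119]
190 [66, 68, 59, 191, 190, 188, 186, 203, 220, 25, 33, 27, 224, 186, 186, 188, 183, 189, 187, 190]
200 [153, 85, 85, 87, 188, 188, 184, 181, 49, 33, 40, 38, 69, 171, 183, 189, 187, 189, 188, 190]
210 [163, 48, 91, 132, 199, 189, 188, 63, 71, 35, 43, 41, 75, 72, 184, 183, 186, 215, 219, 218]
220 [128, 91, 90, 192, 192, 192, 190, 86, 99, 38, 43, 39, 52, 58, 184, 186, 214, 213, 216, 215]
230 [50, 88, 136, 189, 191, 188, 186, 172, 123, 35, 37, 38, 25, 164, 188, 184, 186, 187, 92, 152]
240 [92, 91, 186, 186, 136, 184, 90, 119, 195, 30, 34, 34, 24, 174, 184, 184, 83, 65, 128, 143]
250 [45, 142, 162, 107, 120, 122, 119, 119, 116, 31, 33, 31, 27, 105, 117, 119, 120, 71, 76, 67]
260 [36, 209, 175, 120, 120, 119, 119, 117, 116, 49, 26, 32, 32, 100, 113, 117, 119, 119, 90, 13]
270 [43, 210, 177, 120, 119, 160, 117, 116, 116, 115, 145, 140, 142, 98, 111, 82, 87, 118, 70, 14]
280 [46, 210, 208, 209, 209, 208, 206, 84, 90, 132, 146, 141, 140, 117, 120, 105, 96, 107, 28, 14]
290 [40, 209, 212, 209, 208, 208, 207, 132, 143, 134, 131, 126, 130, 139, 139, 122, 173, 98, 67, 12]
```

The handle appears upright in the image at u≈279–297 and is centred, so the alignment is good. Descend and grip.

Call:
step_arm:
  plan:
    - {"translation":[0,0,-0.06],"angular":[0,0,0],"hand":0.6}
    - {"translation":[0,0,-0.12],"angular":[0,0,0],"hand":0.6}
    - {"translation":[0,0,-0.17],"angular":[0,0,0],"hand":0.6}
    - {"translation":[0,0,-0.2],"angular":[0,0,0],"hand":0.6}
    - {"translation":[0,0,-0.215],"angular":[0,0,0],"hand":0.6}
    - {"translation":[0,0,-0.215],"angular":[0,0,0],"hand":0.6}
    - {"translation":[0,0,-0.215],"angular":[0,0,0],"hand":0.3}
    - {"translation":[0,0,-0.215],"angular":[0,0,0],"hand":0}

```text
t: 19.45
position: [0.5147, -0.2528, 0.1053]
tool_rot: [0.979, 0.203, 0.001, 0.0]
ft_force: [1.0, 0.3, -0.2]
opening: 0.0284
gripper_force: 0.0
```

Call:
step_arm:
  plan:
    - {"translation":[0,0,0],"angular":[0,0,0],"hand":0}
    - {"translation":[0,0,0],"angular":[0,0,0],"hand":0}
    - {"translation":[0,0,0],"angular":[0,0,0],"hand":0}
    - {"translation":[0,0,0],"angular":[0,0,0],"hand":0}
    - {"translation":[0,0,0],"angular":[0,0,0],"hand":0}
    - {"translation":[0,0,0],"angular":[0,0,0],"hand":0}
    - {"translation":[0,0,0],"angular":[0,0,0],"hand":0}
    - {"translation":[0,0,0],"angular":[0,0,0],"hand":0}

```text
t: 20.12
position: [0.5151, -0.2548, 0.1056]
tool_rot: [0.979, 0.203, 0.001, 0.002]
ft_force: [2.2, -6.3, -0.8]
opening: 0.0122
gripper_force: 61.1
```

Run:
```python
from h import *
st()
```

```text
t 20.12 pos [ 0.5151 -0.2548  0.1056] yaw_y -66.60 tilt [ 0.004 -0.004] op 0.0122 gf 61.1 F [ 2.2 -6.3 -0.8] T [-1.18 -0.61  0.1 ] j [-0.25  0.47  0.86  1.71 -0.39  1.14 -0.44]
```

Gripped, with a small side load, so I re-centre by about 2 mm. Now the clockwise turn, sinking with the helix.

Call:
step_arm:
  plan:
    - {"translation":[0.002,-0.006,0],"angular":[0,0,0],"hand":0}
    - {"translation":[0.002,-0.006,-0.001],"angular":[0,0,-0.05],"hand":0}
    - {"translation":[0.002,-0.006,-0.003],"angular":[0,0,-0.11],"hand":0}
    - {"translation":[0.002,-0.006,-0.005],"angular":[0,0,-0.17],"hand":0}
    - {"translation":[0.002,-0.006,-0.007],"angular":[0,0,-0.23],"hand":0}
    - {"translation":[0.002,-0.006,-0.009],"angular":[0,0,-0.29],"hand":0}
    - {"translation":[0.002,-0.006,-0.01],"angular":[0,0,-0.34],"hand":0}
    - {"translation":[0.002,-0.006,-0.01],"angular":[0,0,-0.36],"hand":0}

```text
t: 20.78
position: [0.5156, -0.2551, 0.1026]
tool_rot: [0.997, -0.08, 0.001, 0.0]
ft_force: [-0.6, -0.4, 5.1]
opening: 0.0122
gripper_force: 61.9
```

Run:
```python
from h import *
st()
```

```text
t 20.78 pos [ 0.5156 -0.2551  0.1026] yaw_y -99.21 tilt [ 0.003 -0.001] op 0.0122 gf 61.9 F [-0.6 -0.4  5.1] T [-0.02 -0.12  0.03] j [-0.33  0.53  0.99  1.71 -0.48  1.16 -0.94]
```

Call:
step_arm:
  plan:
    - {"translation":[0,0,-0.001],"angular":[0,0,-0.05],"hand":0}
    - {"translation":[0,0,-0.002],"angular":[0,0,-0.1],"hand":0}
    - {"translation":[0,0,-0.004],"angular":[0,0,-0.16],"hand":0}
    - {"translation":[0,0,-0.005],"angular":[0,0,-0.22],"hand":0}
    - {"translation":[0,0,-0.007],"angular":[0,0,-0.28],"hand":0}
    - {"translation":[0,0,-0.009],"angular":[0,0,-0.34],"hand":0}
    - {"translation":[0,0,-0.01],"angular":[0,0,-0.38],"hand":0}
    - {"translation":[0,0,-0.01],"angular":[0,0,-0.38],"hand":0}

```text
t: 21.45
position: [0.5159, -0.2553, 0.0996]
tool_rot: [0.929, -0.37, 0.002, 0.0]
ft_force: [1.8, -2.2, 6.6]
opening: 0.0116
gripper_force: 62.0
```

Run:
```python
from h import *
st()
```

```text
t 21.45 pos [ 0.5159 -0.2553  0.0996] yaw_y -133.37 tilt [ 0.003 -0.002] op 0.0116 gf 62.0 F [ 1.8 -2.2  6.6] T [-0.16 -0.37 -0.04] j [-0.4   0.61  1.12  1.72 -0.58  1.19 -1.45]
```

Call:
step_arm:
  plan:
    - {"translation":[0,0,-0.001],"angular":[0,0,-0.02],"hand":0}
    - {"translation":[0,0,-0.001],"angular":[0,0,-0.04],"hand":0}
    - {"translation":[0,0,-0.001],"angular":[0,0,-0.06],"hand":0}
    - {"translation":[0,0,-0.002],"angular":[0,0,-0.08],"hand":0}
    - {"translation":[0,0,-0.002],"angular":[0,0,-0.1],"hand":0}
    - {"translation":[0,0,-0.002],"angular":[0,0,-0.1],"hand":0}
    - {"translation":[0,0,-0.002],"angular":[0,0,-0.1],"hand":0}
    - {"translation":[0,0,-0.002],"angular":[0,0,-0.1],"hand":0}

```text
t: 22.12
position: [0.516, -0.2556, 0.0991]
tool_rot: [0.898, -0.439, 0.002, 0.0]
ft_force: [2.2, -5.3, 5.4]
opening: 0.0123
gripper_force: 62.0
```

Run:
```python
from h import *
st()
```

```text
t 22.12 pos [ 0.516  -0.2556  0.0991] yaw_y -142.10 tilt [ 0.003 -0.002] op 0.0123 gf 62.0 F [ 2.2 -5.3  5.4] T [-0.59 -0.56  0.33] j [-0.41  0.63  1.15  1.72 -0.61  1.2  -1.58]
```

Torque has risen to 0.33 N m, so the foot is bearing. I'll turn 4° more to be well tight.

Call:
step_arm:
  plan:
    - {"translation":[0,0,-0.001],"angular":[0,0,-0.01],"hand":0}
    - {"translation":[0,0,-0.001],"angular":[0,0,-0.02],"hand":0}
    - {"translation":[0,0,-0.001],"angular":[0,0,-0.03],"hand":0}
    - {"translation":[0,0,-0.001],"angular":[0,0,-0.045],"hand":0}
    - {"translation":[0,0,-0.001],"angular":[0,0,-0.045],"hand":0}
    - {"translation":[0,0,-0.001],"angular":[0,0,-0.045],"hand":0}
    - {"translation":[0,0,-0.001],"angular":[0,0,-0.045],"hand":0}
    - {"translation":[0,0,-0.001],"angular":[0,0,-0.045],"hand":0}

```text
t: 22.78
position: [0.516, -0.2558, 0.0989]
tool_rot: [0.882, -0.47, 0.002, 0.0]
ft_force: [1.6, -5.2, 5.5]
opening: 0.0125
gripper_force: 62.8
```

Run:
```python
from h import *
st()
```

```text
t 22.78 pos [ 0.516  -0.2558  0.0989] yaw_y -146.13 tilt [ 0.004 -0.003] op 0.0125 gf 62.8 F [ 1.6 -5.2  5.5] T [-0.75 -0.61  0.49] j [-0.42  0.64  1.17  1.72 -0.63  1.21 -1.64]
```

Contact seems to have started near -136° (1.40 rad), so I am at about 1.58 rad. I'll add 2.5° of margin, then release and rise.

Call:
step_arm:
  plan:
    - {"translation":[0,0,0],"angular":[0,0,-0.014],"hand":0}
    - {"translation":[0,0,0],"angular":[0,0,-0.028],"hand":0}
    - {"translation":[0,0,0],"angular":[0,0,-0.028],"hand":0}
    - {"translation":[0,0,0],"angular":[0,0,-0.028],"hand":0}
    - {"translation":[0,0,0],"angular":[0,0,-0.028],"hand":0}
    - {"translation":[0,0,0],"angular":[0,0,-0.028],"hand":0}
    - {"translation":[0,0,0],"angular":[0,0,-0.028],"hand":0}
    - {"translation":[0,0,0],"angular":[0,0,-0.028],"hand":0}

```text
t: 23.45
position: [0.5161, -0.256, 0.0988]
tool_rot: [0.872, -0.49, 0.002, 0.001]
ft_force: [3.1, -6.0, 3.5]
opening: 0.0124
gripper_force: 63.3
```

Run:
```python
from h import *
st()
```

```text
t 23.45 pos [ 0.5161 -0.256   0.0988] yaw_y -148.65 tilt [ 0.004 -0.003] op 0.0124 gf 63.3 F [ 3.1 -6.   3.5] T [-1.   -0.66  0.61] j [-0.43  0.65  1.18  1.72 -0.64  1.21 -1.68]
```

Call:
step_arm:
  plan:
    - {"translation":[0,0,0],"angular":[0,0,0],"hand":0.3}
    - {"translation":[0,0,0],"angular":[0,0,0],"hand":0.55}
    - {"translation":[0,0,0],"angular":[0,0,0],"hand":0.55}
    - {"translation":[0,0,0],"angular":[0,0,0],"hand":0.55}
    - {"translation":[0,0,0],"angular":[0,0,0],"hand":0.55}
    - {"translation":[0,0,0.05],"angular":[0,0,0],"hand":0.55}
    - {"translation":[0,0,0.12],"angular":[0,0,0],"hand":0.55}
    - {"translation":[0,0,0.2],"angular":[0,0,0],"hand":0.55}

```text
t: 24.12
position: [0.5139, -0.2536, 0.1569]
tool_rot: [0.872, -0.49, -0.001, 0.0]
ft_force: [-0.1, 0.6, -0.1]
opening: 0.047
gripper_force: 0.0
```

Call:
step_arm:
  plan:
    - {"translation":[0,-0.05,0.1],"angular":[0,0,0.07],"hand":0.55}
    - {"translation":[0,-0.1,0.2],"angular":[0,0,0.14],"hand":0.55}
    - {"translation":[-0.05,-0.15,0.28],"angular":[0,0,0.21],"hand":0.55}
    - {"translation":[-0.1,-0.15,0.3],"angular":[0,0,0.28],"hand":0.55}
    - {"translation":[-0.15,-0.15,0.3],"angular":[0,0,0.35],"hand":0.55}
    - {"translation":[-0.2,-0.15,0.3],"angular":[0,0,0.42],"hand":0.55}
    - {"translation":[-0.22,-0.15,0.3],"angular":[0,0,0.49],"hand":0.55}
    - {"translation":[-0.22,-0.15,0.3],"angular":[0,0,0.56],"hand":0.55}

```text
t: 24.78
position: [0.4468, -0.2997, 0.2474]
tool_rot: [0.997, -0.071, 0.0, -0.001]
ft_force: [0.7, -0.0, -0.6]
opening: 0.0471
gripper_force: 0.0
```

Run:
```python
from h import *
for _ in range(3): f=grab('wrist')
cv2.imwrite('pics/end.png',f['frame'][...,::-1]);st()
m=wood(f['frame']);m[330:]=0
roi=np.zeros_like(m);px=proj(f,[B(x,y,.07) for x,y in[(85,85),(85,-85),(-85,-85),(-85,85)]]).round().astype(np.int32);print(px.tolist());cv2.fillPoly(roi,[px],255);m&=roi
for k in(0,180): print('upper',k);barcheck(f,m,.07,F,3.6+k)
g=cv2.cvtColor(f['frame'],cv2.COLOR_RGB2GRAY);d=cv2.inRange(g,0,45);roi[:]=0
cv2.circle(roi,tuple(proj(f,B(85,-118,.118)).round().astype(int)[0].tolist()),55,255,-1);d&=roi
n,l,s,c=cv2.connectedComponentsWithStats(d);i=1+s[1:,4].argmax();v,u=np.nonzero(l==i)
P=ray(f,np.c_[u,v],.118)[:,:2];r=cv2.minAreaRect((P*1000).astype(np.float32));print('handle',s[i],r)
for y in(60,): pass
# top camera: red kidney and whole-frame mask
t=grab('top');t0=cv2.cvtColor(cv2.imread('pics/top0.png'),cv2.COLOR_BGR2HSV);t1=cv2.cvtColor(t['frame'],cv2.COLOR_RGB2HSV)
for h in(t0,t1):
    k=cv2.inRange(h,(0,120,80),(6,255,255))|cv2.inRange(h,(172,120,80),(180,255,255));k[:190]=0;k[225:]=0;k[:,:380]=0;k[:,425:]=0
    mo=cv2.moments(k,True);print('kidney',mo['m00'],mo['m10']/max(mo['m00'],1),mo['m01']/max(mo['m00'],1))
```

```text
t 24.93 pos [ 0.4487 -0.2989  0.2473] yaw_y -98.44 tilt [0.001 0.001] op 0.0470 gf 0.0 F [-0.   1.4  0.4] T [ 0.01  0.03 -0.03] j [-0.38  0.32  1.14  1.61 -0.29  1.41 -0.92]
[[39, 171], [197, 136], [237, 284], [97, 311]]
upper 0
long edge x=75 74.7 yaw err 0.0 112
long edge x=53 54.1 yaw err 3.6 104
short edge y=75 72.3 yaw err 0.5 74
short edge y=53 few
long end y=-75 few
short end x=-50 few
upper 180
long edge x=75 72.2 yaw err -1.0 79
long edge x=53 51.6 yaw err -3.1 15
short edge y=75 76.7 yaw err 1.0 97
short edge y=53 55.0 yaw err -0.5 79
long end y=-75 -73.4 yaw err -1.3 10
short end x=-50 few
handle [ 196  106   52   50 1020] ((511.8011474609375, -258.6934509277344), (22.893997192382812, 54.64131164550781), 34.2894401550293)
kidney 258.0 403.19767441860466 204.03875968992247
kidney 99.0 395.5050505050505 206.8989898989899
```

The clamp went tight at 0.61 N m. The handle axis is about 122–124°, which puts the foot on the joint, and it stayed there after release. I'll move the arm aside and do a last numeric check from the overhead views.

Call:
step_arm:
  plan:
    - {"translation":[0.03,0.1,0.1],"angular":[0,0,0],"hand":0.55}
    - {"translation":[0.06,0.2,0.15],"angular":[0,0,0],"hand":0.55}
    - {"translation":[0.06,0.32,0.15],"angular":[0,0,0],"hand":0.55}
    - {"translation":[0.06,0.44,0.15],"angular":[0,0,0],"hand":0.55}
    - {"translation":[0.06,0.56,0.15],"angular":[0,0,0],"hand":0.55}
    - {"translation":[0.06,0.68,0.15],"angular":[0,0,0],"hand":0.55}
    - {"translation":[0.06,0.8,0.15],"angular":[0,0,0],"hand":0.55}
    - {"translation":[0.06,0.92,0.15],"angular":[0,0,0],"hand":0.55}

```text
t: 25.65
position: [0.4664, -0.0212, 0.2923]
tool_rot: [0.997, -0.074, 0.0, -0.0]
ft_force: [0.5, -0.7, 0.1]
opening: 0.0471
gripper_force: 0.0
```

Call:
step_arm:
  plan:
    - {"translation":[0,0.12,0],"angular":[0,0,0],"hand":0.55}
    - {"translation":[0,0.25,0],"angular":[0,0,0],"hand":0.55}
    - {"translation":[0,0.38,0],"angular":[0,0,0],"hand":0.55}
    - {"translation":[0,0.5,0],"angular":[0,0,0],"hand":0.55}
    - {"translation":[0,0.63,0],"angular":[0,0,0],"hand":0.55}
    - {"translation":[0,0.76,0],"angular":[0,0,0],"hand":0.55}
    - {"translation":[0,0.88,0],"angular":[0,0,0],"hand":0.55}
    - {"translation":[0,0.9,0],"angular":[0,0,0],"hand":0.55}

```text
t: 26.32
position: [0.4645, 0.255, 0.2906]
tool_rot: [0.998, -0.069, -0.001, 0.001]
ft_force: [-1.2, 0.6, -0.6]
opening: 0.0466
gripper_force: 0.0
```

Run:
```python
from h import *
t=grab('top');st();t0=cv2.cvtColor(cv2.imread('pics/top0.png'),cv2.COLOR_BGR2HSV);t1=cv2.cvtColor(t['frame'],cv2.COLOR_RGB2HSV)
for h in(t0,t1):
    k=cv2.inRange(h,(0,120,80),(6,255,255))|cv2.inRange(h,(172,120,80),(180,255,255));k[:190]=0;k[225:]=0;k[:,:380]=0;k[:,425:]=0
    mo=cv2.moments(k,True);print('kidney',mo['m00'],mo['m10']/max(mo['m00'],1),mo['m01']/max(mo['m00'],1))
m=cv2.inRange(t1,(4,150,90),(14,255,250)); m[:195]=0;m[265:]=0;m[:,:295]=0;m[:,372:]=0
v,u=np.nonzero(m);P=ray(t,np.c_[u,v],.07)[:,:2]*1000;print('upper',P.mean(0),cv2.minAreaRect(P.astype(np.float32)))
for k in range(4): barcheck(t,m,.07,P.mean(0)/1000,3.6+90*k)
# scene: pre/post difference of the lower course's near faces: scan heights down the near-left & near-right outer faces
s=grab('scene');g=cv2.cvtColor(s['frame'],cv2.COLOR_RGB2GRAY)
g0=cv2.cvtColor(cv2.imread('pics/scene0.png'),cv2.COLOR_BGR2GRAY)
for nm,(x,y) in dict(near1=(-75,40),near2=(-75,-40),right1=(-40,-75),right2=(20,-75)).items():
    px=proj(s,np.array([B(x*1.0,y*1.0,z) for z in np.linspace(-.004,.076,21)]))
    a=[int(g[int(round(q[1])),int(round(q[0]))]) for q in px];b=[int(g0[int(round(q[1])),int(round(q[0]))]) for q in px]
    print(nm,'before',b,'after',a)
```

```text
t 26.37 pos [0.465  0.2528 0.2906] yaw_y -98.00 tilt [-0.001 -0.002] op 0.0467 gf 0.0 F [-0.1  1.5  0.4] T [0.   0.03 0.01] j [-1.26  0.18  0.82  1.55 -0.13  1.47 -2.14]
kidney 258.0 403.19767441860466 204.03875968992247
kidney 284.0 402.2323943661972 204.5387323943662
upper [ 417.10505554 -135.90652294] ((422.70770263671875, -140.57284545898438), (149.52468872070312, 149.5002899169922), 3.7592499256134033)
long edge x=75 78.1 yaw err -0.9 37
long edge x=53 58.1 yaw err -0.4 43
short edge y=75 69.0 yaw err 0.2 20
short edge y=53 46.8 yaw err 0.1 24
long end y=-75 few
short end x=-50 few
long edge x=75 68.8 yaw err -0.3 24
long edge x=53 46.9 yaw err 0.0 26
short edge y=75 68.7 yaw err 0.4 16
short edge y=53 48.7 yaw err -0.9 30
long end y=-75 few
short end x=-50 few
long edge x=75 68.7 yaw err -0.0 24
long edge x=53 48.9 yaw err -1.0 33
short edge y=75 78.1 yaw err 0.2 33
short edge y=53 54.7 yaw err 0.7 33
long end y=-75 few
short end x=-50 few
long edge x=75 77.8 yaw err -0.7 39
long edge x=53 54.7 yaw err 0.4 37
short edge y=75 78.4 yaw err -0.9 30
short edge y=53 58.4 yaw err -0.
[... 153 characters left out ...]
 after [116, 101, 100, 99, 86, 61, 57, 57, 57, 55, 61, 71, 56, 55, 54, 54, 58, 55, 87, 126, 140]
near2 before [158, 142, 96, 93, 82, 54, 56, 57, 56, 53, 57, 86, 132, 136, 140, 141, 143, 87, 80, 82, 86] after [97, 97, 98, 97, 84, 56, 58, 58, 57, 56, 54, 59, 55, 56, 52, 55, 55, 60, 89, 131, 146]
right1 before [139, 96, 78, 60, 53, 51, 49, 48, 50, 49, 96, 125, 127, 139, 140, 139, 139, 139, 139, 139, 151] after [74, 74, 77, 62, 56, 55, 49, 54, 53, 54, 54, 59, 59, 55, 52, 53, 48, 58, 63, 132, 139]
right2 before [137, 98, 96, 74, 54, 50, 50, 48, 50, 50, 61, 130, 138, 140, 143, 139, 135, 134, 136, 134, 133] after [78, 76, 78, 77, 57, 52, 54, 48, 54, 53, 53, 57, 57, 55, 52, 53, 51, 86, 91, 121, 137]
```

The upper course measures 149.5 × 149.5 mm, centred within 1 mm of the lower one. The faces are continuous, and the lower course and the kidney haven't moved. Handing in.

```bash
python3 -c "
from plant import manip
print(manip.job_done())"
```

```text
the job is handed in; nothing more can be done
None
```

The job is handed in: both bars lie in bond on the lower course, flush to about 1 mm, and the hold-down is tight over their joint (0.61 N m at the last turn). The lower course and the kidney had not moved; I did not check the ring cutter separately.

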